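# Read and park a wobbly spring-mount antenna

### The arm

A 7-joint arm with a two-finger parallel gripper is mounted at the origin on the work surface. World frame = base frame: x ahead of the robot, y to its left, z up, the work surface at z = 0. Lengths are in m, angles in rad, forces in N, time in s.
With the tool pointing down it reaches from about 0.425 to 0.8 m from the base axis. Payload 8.3 kg.
Tool frame: the origin (TCP) lies at the very end of the fingers, on their centre line; the grasp point (between the pads) lies 19 mm behind it; z points along the fingers, y is the line along which they close (so a half turn about z gives the same grasp; the last joint's range is limited). The gripper opens to 85 mm and grips with 20 to 120 N. Pads are 22 mm wide; open, the fingers measure 114 mm over their backs; the gripper's body (76 mm by 85 mm) begins 54 mm behind the grasp point. The pads swing forward as they close: fully open they stand 13 mm farther back than shut.
Start: joints at [1.152, 0.383, 0.016, 1.37, -0.006, 1.388, -0.046], TCP at [0.218, -0.586, 0.231] pointing down, gripper open.
Joint ranges: [-2.95, 2.95], [-0.25, 2.06], [-1.52, 1.56], [0.18, 2.33], [-1.44, 4.58], [0.02, 2.06], [-3.01, 3.01]. Speed limits (rad/s): [2.39, 2.39, 3.01, 3.01, 3.14, 3.14, 3.14].

### API

Orientations are given as a rotation vector (axis times angle).
In Python, from rig import r, eyes, finder gives the robot as it stands.
- The arm moves only by the tool jog_arm, never from a script. Its argument "plan" is text: rows parted by semicolons, each of 5 numbers parted by spaces: the opening, from -1 (shut) to 1 (fully open), then the shift along the tool's x, y, z in m, then the turn about the tool's z in degrees. A call has 1 to 20 rows; each row is the pose to reach, as a shift and turn from the pose commanded when the call began, along the tool's axes at that moment; what a row does not reach only later rows make up. A row lasts 1/8 s, in which the tool goes at most 62.5 mm and 10.7 degrees, less where a joint would pass 70% of its speed; a pose out of reach is approached as far as the arm can. A call with a gripper value outside its range is refused whole. The fingers move at their own pace and stop on an object; "force" is the grip in N (left out, the last holds). Time passes only in rows, so rows that repeat a pose let the fingers close. It gives the time, the measured TCP pose, the force, the opening and the grip force at its end, in the units of the state.
- r.observe(): the state, without advancing time (a new reading comes with each control period).
- eyes.capture(name): name is "scene" or "side" or "wrist"; returns a dict with "image" (400x640x3 uint8, red, green, blue), "range_z" (400x640 float32, m along the optical axis (not along the pixel's ray), 0 where there is no reading), "camera_matrix" (3x3 intrinsics, pixels), "extrinsics" (4x4, takes a point from world to camera coordinates). Camera axes: x right, y up, looking along -z (the intrinsics and any distortion apply to the point x, -y, -z); pixel columns grow to the right and rows downward; lengths in m; the calibration is good to about 2 mm. The wrist camera is an equidistant fisheye: a pixel r from the principal point sees the ray r / f radians off the axis. A picture is of the moment at which its call begins.
- r.finish_job(): hands the job in; it is judged then, once.
Trained networks look in a picture, given as the dict that the camera call returned (one of the last four; its "shot" number tells which), for a name from the list of things; names that differ only in an ending like _2 or _b are one class to them, and where a whole thing is asked for, a point or a joint stands for the part that bears it (a point fixed in the world has none). Each returns a list of dicts, best first, with "score" (0 to 1); they miss things now and then, are a little off and sometimes report something else, mostly with a low value. They report only what shows in the picture. A call takes as long as a camera call. They do not tell look-alikes from the thing itself.
- finder.regions_of(target, picture): "mask" (400x640 bool, what is visible of it) and "location" ([column, row] in pixels, amid what is visible of it).
- finder.place_of(target, picture): "location" ([column, row] in pixels: a listed point, or the origin of a listed thing).
The state is a dict: "time_s": time; "qpos": joint angles; "joint_velocities": joint speeds; "joint_torque": joint torques, N m; "position": TCP position; "orientation": TCP orientation; "ft_force": force on the tool from outside, world axes, zero at the start; "wrist_torque": the same for the moment, N m; "gripper_width": finger opening in m; "grasp_force": force on a finger pad.
Only numpy, scipy, OpenCV 4.12 (cv2) and the standard library are available. Lean on these libraries where they do the work, as an engineer would, in place of code of your own. Each camera call takes 0.05 s, during which the arm holds its last target. There are 200 camera calls.

### The job

Take the antenna by its orange grip block out of the blue fork stand, hold it in the air with its mast upright above the black reader pad for at least 4 seconds while it is read, then park it standing on the yellow stand with its mast inside the yellow fork and let go. The soft spring at the mast's foot is too weak to hold the mast up, so keep balancing it by tilting the foot whenever it is out of a fork: never let the mast topple or bang, touch it with the gripper, or disturb the other things on the counter.

Things in the scene. Friction and masses are not known exactly. Their poses are not given: they have to be found in the camera images.
- antenna: The antenna's foot: dark steel plate 240 x 70 x 10 mm (x = -90 to +150 mm) with an orange grip block at its origin, a grey ballast box behind it (to x = -87 mm, 38 mm high) and a steel clevis in front (x = 120 mm). 0.55 kg, with mast 0.71 kg nominal. Origin: underside, below the block; +x towards the mast, z up. Starts parked on the blue stand, underside 8 mm above the counter.
- grip (a point): Grip point in the orange block, 55 mm above the foot's underside. The block is 50 mm long (foot's x), 26 mm wide (y), its top 76 mm above the underside: pinch it across y from above. The loaded antenna's centre of mass lies near it.
- pivot (a point): The mast's hinge, at x = 120 mm, 40 mm above the foot's underside. The axis is the foot's x axis: the mast sways only sideways (foot's y). The spring acts about it: lean acceleration = 46 lean - 41.6 (lean - foot roll) in rad/s2, nominal; falls with a time constant of about 0.5 s (0.41 to 0.6).
- mast: Mast on the foot: black rod 12 mm thick, white drum 64 mm wide at its top. Origin at the pivot, z up along it; lean = roll about foot's x (positive towards -y). 0.16 kg within 4 percent, centre of mass 199 mm up, inertia at pivot 0.0068 kg m2. Spring to the foot's z 0.283 N m/rad, damping 0.0015 N m s/rad, stops at 0.45 rad. At first it leans 0.06 to 0.12 rad on a blue prong, either side.
- mast_top (a point): Centre of the drum's top, 235 mm above the pivot along the mast. The drum is 30 mm high; parked, its underside is 253 mm above the counter, above the prongs.
- rack: The blue fork stand, fixed; place and yaw vary, and blue and yellow may swap sides. Base plate 320 x 110 mm, 8 mm thick, x = -110 to +210 mm; a post at x = 198 mm carries the fork. Origin: underside of the plate on the counter, where the origin of the parked antenna belongs (in x and y). +x points from the fork's mouth to the post, z up.
- rack_fork (a point): Blue fork: point midway between its two level prongs, 120 mm in x from the stand's origin and 205 mm above the counter, where the parked mast passes. Prongs 14 mm high along x, gap 40 mm from x = 90 to 190 mm (stand's frame); the mouth towards -x flares to 78 mm at x = 53 mm.
- stand: The yellow fork stand, fixed; place and yaw vary, and blue and yellow may swap sides. Base plate 320 x 110 mm, 8 mm thick, x = -110 to +210 mm; a post at x = 198 mm carries the fork. Origin: underside of the plate on the counter, where the origin of the parked antenna belongs (in x and y). +x points from the fork's mouth to the post, z up.
- stand_fork (a point): Yellow fork: point midway between its two level prongs, 120 mm in x from the stand's origin and 205 mm above the counter, where the parked mast passes. Prongs 14 mm high along x, gap 40 mm from x = 90 to 190 mm (stand's frame); the mouth towards -x flares to 78 mm at x = 53 mm.
- reader_top (a point): Centre of the top of the black reader pad with a green ring (110 x 110 mm, 16 mm high, fixed on the counter between the stands). Hold the antenna with its pivot above this point, within about 40 mm sideways, the foot raised clear of the pad: its underside at least 30 mm above the counter.
- reader: The black reader pad, 110 x 110 x 16 mm, fixed. Origin: centre of its underside.
- bin: Blue open bin with brass connectors, 110 x 80 x 45 mm, loose; leave alone. Origin: centre of underside.
- driver: Screwdriver with blue handle lying on the counter, loose; leave alone.
- connector: Single brass coaxial connector, 32 mm diameter, 42 mm tall, standing loose on the counter beyond the reader pad; leave alone. Origin: centre of underside.
Things that resemble listed ones, but are neither listed nor needed, are in the scene too. What is meant by the reader is not pink, purple or turquoise, and is the smaller of those in its own colour.

How it is judged:
By the outcome, as a careful person would: the job done as asked, in the order asked, and still so for the second after the job is handed in, with the robot touching nothing.
It also fails if it takes over 72 s, if anything falls off the work surface, if the arm or the gripper's body presses on something with over 40 N, if the wrist force passes 120 N, or if a joint passes its speed limit or range.

## Working session

There is one attempt and no reset: what is moved stays moved. The work goes in short steps, Python scripts to look and compute and a tool call to move; the robot and the scene stay as the last step left them, time stands still between calls to the robot, and variables do not carry over. Pictures are saved under pics/ and viewed, at most 10 in all, crops included, and the job is handed in when it is done.

Besides the shell and the picture viewer there is one more tool, called after "Call:" by a JSON object that holds its "name" and its "arguments". jog_arm: Moves the arm, as the interface text tells. Its arguments: {"type":"object","properties":{"plan":{"type":"string"},"force":{"type":"number"}},"required":["plan"]}

```bash
ls; mkdir -p pics; cat > h.py <<'E'
from rig import r, eyes, finder
import numpy as np, cv2
def ray(c,px):
    K=c["camera_matrix"];T=c["extrinsics"];R=T[:3,:3];t=T[:3,3]
    d=np.array([(px[0]-K[0,2])/K[0,0],-(px[1]-K[1,2])/K[1,1],-1.0])
    return -R.T@t, R.T@d
def at_z(c,px,z):
    o,d=ray(c,px); return o+d*(z-o[2])/d[2]
def at_depth(c,px):
    x,y=int(round(px[0])),int(round(px[1]))
    q=c["range_z"][max(0,y-1):y+2,max(0,x-1):x+2]; q=q[q>0]
    if len(q)==0: return None
    o,d=ray(c,px); return o+d*np.median(q)
def cloud(c,mask):
    K=c["camera_matrix"];T=c["extrinsics"];R=T[:3,:3];t=T[:3,3]
    v,u=np.nonzero(mask&(c["range_z"]>0)); z=c["range_z"][v,u]
    P=np.c_[(u-K[0,2])/K[0,0]*z,-(v-K[1,2])/K[1,1]*z,-z]
    return (P-t)@R
E
cat > s1.py <<'E'
from h import *
np.set_printoptions(precision=4,suppress=True)
s=r.observe()
for k,v in s.items(): print(k,np.round(v,4))
for n in ["scene","side"]:
    c=eyes.capture(n); cv2.imwrite(f"pics/{n}0.png",c["image"][:,:,::-1]); print(n,c["camera_matrix"].tolist(),c["extrinsics"].tolist(), [k for k in c])
    for t,z in [("antenna",.008),("grip",.063),("pivot",.048),("mast_top",.283),("rack",0),("rack_fork",.205),("stand",0),("stand_fork",.205),("reader_top",.016),("connector",0),("bin",0),("driver",0)]:
        for q in finder.place_of(t,c)[:3]:
            print(n,t,round(q["score"],2),np.round(q["location"],1),at_z(c,q["location"],z),at_depth(c,q["location"]))
E
python3 s1.py
```

```text
pics
time_s 0.0
qpos [ 1.1521  0.3842  0.0164  1.3712 -0.0063  1.3882 -0.0465]
joint_velocities [ 0.0005  0.0007 -0.0002 -0.0014 -0.0005 -0.0008  0.0006]
joint_torque [ -0.0006 -62.7598   0.8442 -37.1826   0.0166   0.0142  -0.    ]
position [ 0.2176 -0.5854  0.2303]
orientation [-3.0901 -0.5557  0.0006]
ft_force [ 0.5908 -0.1982 -0.537 ]
wrist_torque [ 0.0562 -0.0147 -0.0521]
grasp_force 0.0
gripper_width 0.0855
scene [[502.3922465742743, 0.0, 317.829979310233], [0.0, 502.3922465742743, 201.87763678789815], [0.0, 0.0, 1.0]] [[-0.5791895103687222, 0.8151261208894605, 0.010436384553141402, 0.32480246417690317], [-0.5623967002636289, -0.408814367883458, 0.7187355314332464, 0.16864117730665462], [0.5901266496366879, 0.41041469230005606, 0.6952052342530428, -1.9415602981416638], [0.0, 0.0, 0.0, 1.0]] ['image', 'range_z', 'camera_matrix', 'extrinsics', 'shot']
scene antenna 0.71 [387.  262.9] [0.4913 0.2137 0.008 ] [0.5072 0.2203 0.0287]
scene grip 0.7 [386.5 250. ] [0.4909 0.2051 0.063 ] [0.5089 0.2127 0.0853]
scene pivot 0.82 [364.5 279.6] [0.6147 0.2043 0.048 ] [0.5931 0.1938 0.0168]
sc
[... 2346 characters left out ...]
0.205 ] [0.4793 0.2224 0.0781]
side stand 0.66 [334.8 210.3] [ 0.4987 -0.1995  0.    ] [ 0.4974 -0.1924  0.0064]
side stand_fork 0.84 [306.5 164.2] [ 0.6132 -0.1992  0.205 ] [ 0.6838 -0.4626  0.0149]
side reader_top 0.85 [389.8 184.8] [ 0.3011 -0.3983  0.016 ] [ 0.301  -0.3967  0.0172]
side reader_top 0.75 [307.9 235.5] [ 0.5637 -0.0206  0.016 ] [ 0.564  -0.0215  0.0151]
side reader_top 0.69 [364.3 248.6] [ 0.3526 -0.0047  0.016 ] [0.3521 0.0037 0.0248]
side connector 0.63 [259.7 229.2] [ 0.7539 -0.0252  0.    ] [ 0.7484 -0.013   0.0127]
side bin 0.91 [343.2 181.4] [ 0.5011 -0.3952  0.    ] [ 0.4972 -0.3691  0.02  ]
side driver 0.72 [289.6 343. ] [0.5099 0.4031 0.    ] [0.5068 0.4116 0.0151]
```

View pics/scene0.png

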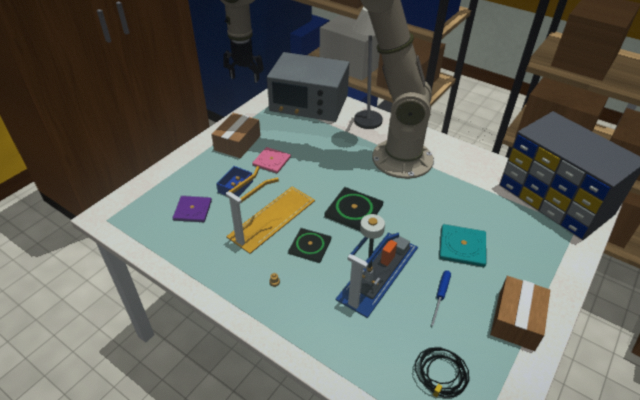

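View pics/side0.png

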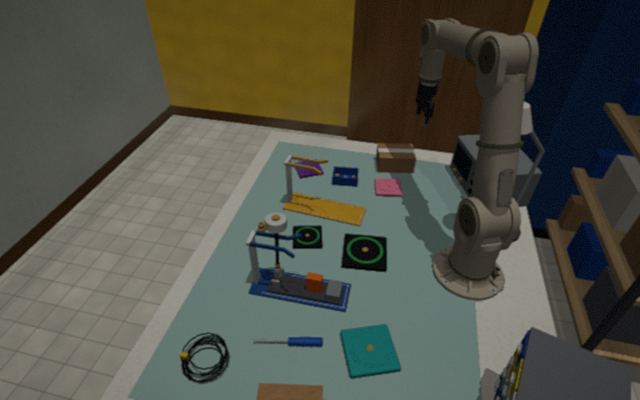

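```bash
cat > s2.py <<'E'
from h import *
np.set_printoptions(precision=4,suppress=True)
C=[eyes.capture(n) for n in ("scene","side")]
def hsv(c): return cv2.cvtColor(c["image"],cv2.COLOR_RGB2HSV)
def show(name,P):
    (c,wh,a)=cv2.minAreaRect((P[:,:2]*1000).astype(np.float32)); print(name,len(P),"rect",np.round(c,1),np.round(wh,1),round(a,2),"z",np.round(np.percentile(P[:,2],[5,50,95]),4))
def sel(c,lo,hi,z0,z1,box):
    P=cloud(c,cv2.inRange(hsv(c),lo,hi)>0); k=(P[:,2]>z0)&(P[:,2]<z1)&(P[:,0]>box[0])&(P[:,0]<box[1])&(P[:,1]>box[2])&(P[:,1]<box[3]); return P[k]
for nm,c in zip(("scene","side"),C):
    yb=(.3,.85,-.33,-.08); bb=(.3,.85,.08,.33)
    show(nm+" yplate",sel(c,(15,120,60),(32,255,255),.0,.02,yb))
    show(nm+" bplate",sel(c,(105,100,30),(125,255,255),.0,.02,bb))
    for t,lo,hi,b in (("y",(15,100,40),(32,255,255),yb),("b",(105,80,30),(125,255,255),bb)):
        P=sel(c,lo,hi,.19,.225,b); 
        if len(P)<20: print(len(P)); continue
        show(nm+" fork"+t,P)
        m=np.median(P[:,1])
        for s in (1,-1):
            Q=P[s*(P[:,1]-m)>0]; 
            for x0 in np.arange(Q[:,0].min(),Q[:,0].max(),.025):
                q=Q[(Q[:,0]>=x0)&(Q[:,0]<x0+.025)]
                if len(q)>3: print("   ",s,q.mean(0),len(q))
    show(nm+" block top",sel(c,(2,150,60),(13,255,255),.075,.095,bb))
    show(nm+" block",sel(c,(2,150,60),(13,255,255),.03,.095,bb))
    m=finder.regions_of("mast_top",c)
    if m:
        P=cloud(c,m[0]["mask"]); P=P[(P[:,2]>.2)&(P[:,2]<.31)]; show(nm+" drum",P); show(nm+" drumtop",P[P[:,2]>.275]); print(m[0]["location"],m[0]["mask"].sum())
E
python3 s2.py
```

```text
scene yplate 2012 rect [ 546.4 -200.6] [113.1 323.7] 85.33 z [0.003  0.0079 0.0129]
scene bplate 836 rect [535.6 207.9] [324.2 109.8] 0.95 z [0.0032 0.008  0.0123]
scene forky 284 rect [ 617.4 -210.9] [ 90.9 140. ] 82.46 z [0.1999 0.2087 0.214 ]
    1 [ 0.5669 -0.1665  0.2074] 33
    1 [ 0.5903 -0.1791  0.2066] 27
    1 [ 0.6161 -0.1819  0.2086] 26
    1 [ 0.6408 -0.184   0.207 ] 27
    1 [ 0.6671 -0.1854  0.2093] 24
    1 [ 0.6849 -0.1866  0.2077] 5
    -1 [ 0.5557 -0.2395  0.208 ] 16
    -1 [ 0.5815 -0.2297  0.2088] 21
    -1 [ 0.6055 -0.2289  0.2077] 25
    -1 [ 0.6304 -0.2314  0.2082] 27
    -1 [ 0.653  -0.2298  0.2077] 28
    -1 [ 0.6744 -0.2242  0.2079] 25
scene forkb 223 rect [604.8 215.6] [ 58.7 142.5] 83.26 z [0.2012 0.2103 0.2143]
    1 [0.5501 0.246  0.2085] 35
    1 [0.5725 0.2367 0.2087] 21
    1 [0.6001 0.2353 0.2074] 13
    1 [0.6237 0.2355 0.2077] 14
    1 [0.6481 0.2359 0.2086] 18
    1 [0.6695 0.2365 0.21  ] 10
    -1 [0.5734 0.2316 0.2117] 13
    -1 [0.5966 0.228  0.2109] 14
    -1 [0.6192 0.2111 0.2102] 26
    -1 [0.6448 0.2054 0.2108] 34
    -1 [0.6659 0.2039 0.2
[... 1108 characters left out ...]
1 0.2091] 28
    1 [0.5749 0.237  0.2076] 26
    1 [0.5985 0.2367 0.2072] 24
    1 [0.6247 0.2365 0.2076] 25
    1 [0.6494 0.2371 0.2075] 28
    1 [0.6666 0.2381 0.2066] 13
    -1 [0.5496 0.1749 0.2061] 36
    -1 [0.5735 0.1865 0.2079] 26
    -1 [0.5952 0.2044 0.2095] 18
    -1 [0.6252 0.1946 0.2072] 22
    -1 [0.6491 0.191  0.2085] 26
    -1 [0.6666 0.1991 0.2083] 16
side block top 102 rect [483.4 213.1] [46.1 26.3] 4.73 z [0.0774 0.0821 0.0856]
side block 240 rect [483.7 213.4] [47.7 26.9] 2.26 z [0.0341 0.07   0.0845]
side drum 367 rect [602.1 192.6] [63.5 58.4] 76.89 z [0.2544 0.2789 0.2863]
side drumtop 241 rect [606.  192.2] [59.4 59.3] 44.04 z [0.2767 0.2812 0.2867]
[279.8, 224.6] 521
```

Call:
{"name": "jog_arm", "arguments": {"plan": "1 0 0 -0.06 0; 1 0 0 -0.12 0; 1 0 0 -0.12 0"}}

```text
time_s: 1.88
position: [0.2183, -0.5874, 0.3577]
orientation: [3.082, 0.554, 0.004]
ft_force: [0.7, 0.1, -0.0]
gripper_width: 0.0854
grasp_force: 0.0
```

Call:
{"name": "jog_arm", "arguments": {"plan": "1 0.05 -0.04 0 2; 1 0.1 -0.08 0 4; 1 0.15 -0.115 0 6; 1 0.2 -0.15 0 8; 1 0.25 -0.185 0 10; 1 0.296 -0.218 0 12; 1 0.325 -0.265 0 14; 1 0.355 -0.32 0 16; 1 0.38 -0.37 0 18; 1 0.405 -0.42 0 19.4; 1 0.43 -0.47 0 19.4; 1 0.46 -0.52 0 19.4; 1 0.485 -0.57 0 19.4; 1 0.51 -0.62 0 19.4; 1 0.53 -0.655 0 19.4; 1 0.53 -0.655 0 19.4; 1 0.53 -0.655 0 19.4"}}

```text
time_s: 4.0
position: [0.4864, 0.2122, 0.3507]
orientation: [3.141, 0.027, -0.001]
ft_force: [0.8, -0.5, 0.4]
gripper_width: 0.0853
grasp_force: 0.0
```

```bash
cat > s3.py <<'E'
from h import *
np.set_printoptions(precision=4,suppress=True)
c=eyes.capture("wrist"); cv2.imwrite("pics/w1.png",c["image"][:,:,::-1])
K=c["camera_matrix"];T=c["extrinsics"];R=T[:3,:3];t=T[:3,3]
print(K.tolist(),r.observe()["position"],-R.T@t)
h=cv2.cvtColor(c["image"],cv2.COLOR_RGB2HSV)
def fc(mask):
    v,u=np.nonzero(mask&(c["range_z"]>0)); z=c["range_z"][v,u]
    a=(u-K[0,2])/K[0,0]; b=(v-K[1,2])/K[1,1]; th=np.hypot(a,b)+1e-9; g=np.tan(th)/th
    return (np.c_[a*g*z,-b*g*z,-z]-t)@R
def show(name,P):
    (q,wh,a)=cv2.minAreaRect((P[:,:2]*1000).astype(np.float32)); print(name,len(P),np.round(q,1),np.round(wh,1),round(a,2),np.percentile(P[:,2],[5,50,95]))
P=fc(cv2.inRange(h,(2,150,60),(13,255,255))>0); P=P[(P[:,2]>.02)&(P[:,2]<.1)&(P[:,1]>.1)&(P[:,1]<.3)]
show("block",P); show("top",P[P[:,2]>.078])
P=fc(cv2.inRange(h,(105,100,30),(125,255,255))>0); P=P[(P[:,1]>.1)&(P[:,1]<.3)&(P[:,0]>.3)&(P[:,0]<.8)]
show("plate",P[P[:,2]<.016]); F=P[(P[:,2]>.19)&(P[:,2]<.225)]
for s in (1,-1):
    Q=F[s*(F[:,1]-.212)>0]
    for x0 in np.arange(.53,.69,.03):
        q=Q[(Q[:,0]>x0)&(Q[:,0]<x0+.03)]
        if len(q)>3: print(s,q.mean(0),len(q),q[:,1].min(),q[:,1].max())
E
python3 s3.py
```

```text
[[309.70691628693146, 0.0, 319.58874640847904], [0.0, 309.70691628693146, 195.40190625893396], [0.0, 0.0, 1.0]] [0.4866 0.2116 0.351 ] [0.5656 0.2128 0.4933]
block 678 [485.3 208.3] [49.2 24.6] 1.19 [0.082  0.0838 0.0852]
top 664 [485.3 208.3] [49.2 24.6] 1.19 [0.0823 0.0838 0.0852]
plate 2498 [533.1 206.1] [315.9 108.2] 0.96 [0.0065 0.008  0.0094]
1 [0.5483 0.2418 0.2116] 228 0.23221941226632245 0.25035546950017423
1 [0.5745 0.2314 0.2118] 276 0.226799037856852 0.23940360378241313
1 [0.6056 0.2304 0.2116] 274 0.22653508611766926 0.23487978686217964
1 [0.634  0.231  0.2112] 286 0.226811537875502 0.23508669231161744
1 [0.6534 0.2314 0.2118] 53 0.22815196982721914 0.23457530337801072
-1 [0.5494 0.1704 0.2114] 222 0.16146076271200416 0.18035841512895495
-1 [0.5671 0.1803 0.2113] 146 0.17268186724268472 0.18677005718381595
```

View pics/w1.png

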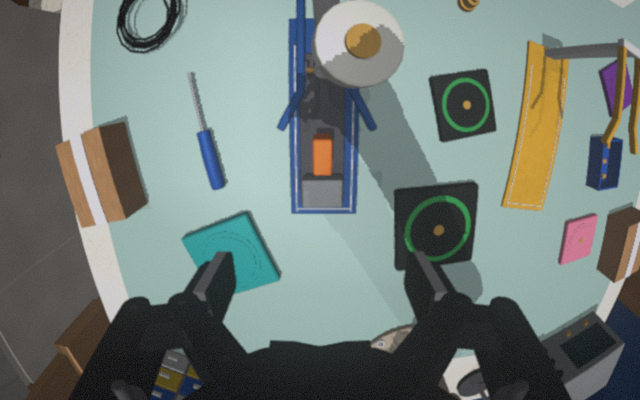

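Call:
{"name": "jog_arm", "arguments": {"plan": "1 -0.004 0.0025 0.05 0; 1 -0.004 0.0025 0.1 0; 1 -0.004 0.0025 0.15 0; 1 -0.004 0.0025 0.2 0; 1 -0.004 0.0025 0.25 0; 1 -0.004 0.0025 0.28 0; 1 -0.004 0.0025 0.3 0; 1 -0.004 0.0025 0.307 0; 1 -0.004 0.0025 0.307 0; 1 -0.004 0.0025 0.307 0; 0 -0.004 0.0025 0.307 0; 0 -0.004 0.0025 0.307 0; -0.1 -0.004 0.0025 0.307 0; -0.3 -0.004 0.0025 0.307 0; -0.5 -0.004 0.0025 0.307 0; -1 -0.004 0.0025 0.307 0; -1 -0.004 0.0025 0.307 0; -1 -0.004 0.0025 0.307 0", "force": 80}}

```text
time_s: 6.3
position: [0.4825, 0.21, 0.0445]
orientation: [3.141, 0.027, 0.0]
ft_force: [-1.9, -2.3, 4.3]
gripper_width: 0.0249
grasp_force: 79.8
```

```bash
cat > s4.py <<'E'
from h import *
np.set_printoptions(precision=4,suppress=True)
c=eyes.capture("wrist"); s=eyes.capture("scene"); d=eyes.capture("side")
cr=lambda im,x,y,k: cv2.resize(im[y-50:y+50,x-60:x+60,::-1],None,fx=k,fy=k,interpolation=cv2.INTER_NEAREST)
W=c["image"][:,:,::-1]; o=np.zeros((600,800,3),np.uint8)
o[:400,:640]=W
a=cr(s["image"],373,230,2.0); o[400:600,:240]=a; b=cr(d["image"],278,225,2.0); o[400:600,260:500]=b
cv2.imwrite("pics/m1.png",o); print(r.observe())
E
python3 s4.py
```

```text
{'time_s': 6.45, 'qpos': array([ 0.0507,  0.4254, -0.6341,  1.8401,  0.3006,  0.9729, -2.2661]), 'joint_velocities': array([ 0.0001, -0.0003,  0.0011,  0.0008, -0.0002,  0.0023, -0.0003]), 'joint_torque': array([ -0.965 , -49.3802,  -8.8553, -29.1697,  -0.2622,  -0.8606,
        -0.0022]), 'position': array([0.4826, 0.21  , 0.0445]), 'orientation': array([3.1413, 0.0267, 0.0004]), 'ft_force': array([-1.4717, -2.4238,  5.2956]), 'wrist_torque': array([-0.4453,  0.2882, -0.0027]), 'grasp_force': 79.84601855278015, 'gripper_width': 0.02552065027412371}
```

View pics/m1.png

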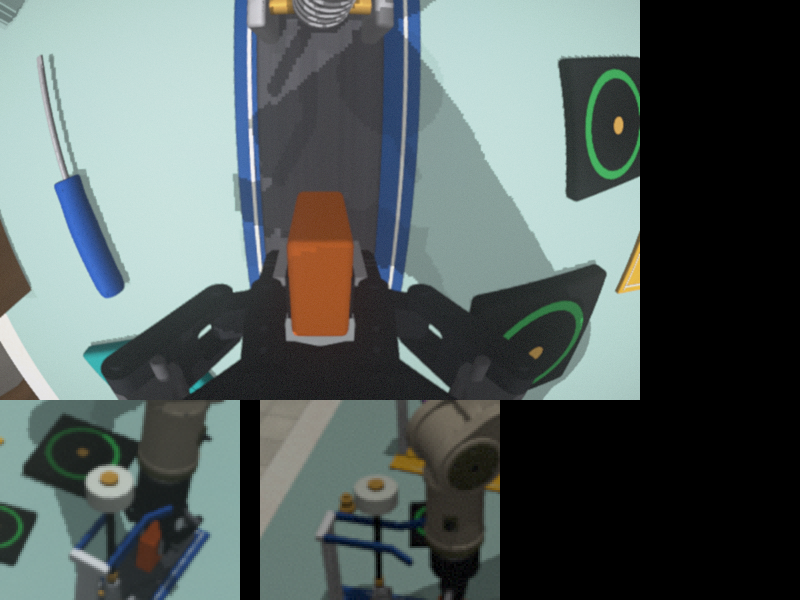

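```bash
cat > ctl.py <<'E'
from h import *
import json
np.set_printoptions(precision=4,suppress=True,linewidth=150)
DT=.125; K_=4.68; LAG=.04; OFF={"scene":0.,"side":0.}; HP=.1235
try: OFF=json.load(open("off.json"))
except Exception: pass
def load(): return json.load(open("st.json"))
def save(s): json.dump(s,open("st.json","w"))
def axes(psi): c,s=np.cos(psi),np.sin(psi); return np.array([c,s]),np.array([-s,c])
def meas(cmd,cams=("scene","side")):
    out=[]; ex,ey=axes(cmd[3]); zc=cmd[2]-.0445+.268
    for n in cams:
        t=r.observe()["time_s"]; c=eyes.capture(n)
        m=c["range_z"]>0; P=cloud(c,m); v,u=np.nonzero(m)
        d=P[:,:2]-np.array(cmd[:2]); k=(np.abs(d@ex-HP)<.05)&(np.abs(d@ey)<.12)&(abs(P[:,2]-zc-.002)<.026)
        if k.sum()<60: print(n,"few",k.sum()); continue
        M=np.zeros(m.shape,np.uint8); M[v[k],u[k]]=1
        _,L,S,_=cv2.connectedComponentsWithStats(M); j=1+np.argmax(S[1:,4]); vv,uu=np.nonzero(L==j)
        q=at_z(c,(uu.mean(),vv.mean()),zc)[:2]-cmd[:2]
        out.append((t,n,-(q@ey)/.22-OFF[n],q@ex,len(uu)))
    return out
def prop(x,P,lam2,vseq,dt=.005,q=.05):
    # x=(th,om,b); vseq: list of (duration, lateral velocity) ; velocity passes a first-order lag
    return x,P
def simulate(x,lam2,vs,T,vf=0.,dt=.005):
    """integrate; vs = commanded lateral velocity function of time, vf = filtered velocity"""
    th,om,b=x
    for i in range(int(round(T/dt))):
        a=(vs((i+.5)*dt)-vf)/LAG if LAG>0 else 0; vf+=a*dt
        om+=(lam2*(th-b)+K_*a)*dt; th+=om*dt
    return np.array([th,om,b]),vf
def kf(x,P,vf,vs,T,lam2,q):
    x2,v2=simulate(x,lam2,vs,T,vf); l=np.sqrt(lam2); c,s=np.cosh(l*T),np.sinh(l*T)
    F=np.array([[c,s/l,1-c],[l*s,c,-l*s],[0,0,1]])
    G=np.array([[T*T/2],[T],[0]]); return x2,F@P@F.T+q*q*T*(G@G.T)/max(T,.05)+np.diag([1e-6,1e-5,1e-5])*T,v2
def upd(x,P,z,R):
    H=np.array([[1.,0,0]]); S=P[0,0]+R; Kk=P[:,0]/S; inn=z-x[0]; return x+Kk*inn,P-np.outer(Kk,P[0]),inn
def plan(x,vf,lam2,D,N,wa=.3,wth=1.0,vfin=0.):
    """lateral row positions p1..pN, ending at D at rest with th=b, om=0"""
    f=lambda p: simresp(x,vf,lam2,p)
    base=f(np.zeros(N)); A=np.stack([f(np.eye(N)[i])-base for i in range(N)],1)
    # residuals
    th=A[:N]*wth; y=-(base[:N]-x[2])*wth
    W=60.; term=A[N:N+2]*W; yt=-(base[N:N+2]-np.array([x[2],0]))*W*np.array([1,1])
    D2=np.diff(np.eye(N+1),2,axis=0)[:,1:]/DT**2*wa; d0=np.zeros((1,N)); d0[0,0]=wa/DT**2  
    e=np.zeros((2,N)); e[0,-1]=W*5; e[1,-1]=W*5; e[1,-2]=-W*5
    Am=np.vstack([th,term,D2,d0,e]); ym=np.r_[y,yt,np.zeros(len(D2)),vf*DT*wa/DT**2,D*W*5,0]
    return np.linalg.lstsq(Am,ym,rcond=None)[0]
def simresp(x,vf,lam2,p):
    out=[];xx=np.array(x);v=vf;pp=np.r_[0,p]
    for i in range(len(p)):
        xx,v=simulate(xx,lam2,lambda t:(pp[i+1]-pp[i])/DT,DT,v); out.append(xx)
    out=np.array(out); xe,_=simulate(xx,lam2,lambda t:0.,.125,v); return np.r_[out[:,0],xe[0],xe[1]]
E
cat > s5.py <<'E'
from ctl import *
cmd=[.4825,.210,.0445,.017]
for i in range(3): 
    for m in meas(cmd): print(m)
o=[r.observe() for _ in range(1)]
print(o[0]["position"])
print(plan([.03,0,0],0,4.4,-.23,28))
E
python3 s5.py
```

```text
(6.45, 'scene', np.float64(0.10864078695098509), np.float64(0.12448247468460663), 498)
(6.5, 'side', np.float64(0.08896565748768431), np.float64(0.12129913416139308), 387)
(6.55, 'scene', np.float64(0.10836168623489204), np.float64(0.12436860290086649), 498)
(6.6, 'side', np.float64(0.08870315708081335), np.float64(0.12115337714381279), 386)
(6.65, 'scene', np.float64(0.10865885706105413), np.float64(0.12441131159388799), 494)
(6.7, 'side', np.float64(0.08855950681957249), np.float64(0.12125142157477094), 388)
[0.4825 0.21   0.0445]
[ 0.0047  0.0095  0.0119  0.0107  0.0058 -0.0024 -0.0135 -0.027  -0.0423 -0.059  -0.0767 -0.0951 -0.1138 -0.1326 -0.1512 -0.1694 -0.1867 -0.2029
 -0.2175 -0.23   -0.24   -0.2467 -0.2496 -0.2485 -0.2437 -0.2365 -0.23   -0.23  ]
```

Call:
{"name": "jog_arm", "arguments": {"plan": "-1 0 0 -0.003 0; -1 0 0 -0.006 0; -1 0 0 -0.006 0; -1 0 0.002 -0.006 0; -1 0 0.004 -0.006 0; -1 0 0.006 -0.006 0; -1 0 0.008 -0.006 0; -1 0 0.008 -0.006 0; -1 0 0.008 -0.006 0"}}

```text
time_s: 7.88
position: [0.4826, 0.2023, 0.0504]
orientation: [-3.141, -0.027, -0.0]
ft_force: [-0.1, -0.2, -6.2]
gripper_width: 0.0252
grasp_force: 78.8
```

```bash
echo '{"scene":0.0099,"side":-0.0099}' > off.json; python3 -c "
from ctl import *
for m in meas([.4825,.202,.0505,.017],('scene','side','scene')): print(m)
o=r.observe();print(o['position'],o['wrist_torque'])"
```

```text
(7.875, 'scene', np.float64(0.05294668251078578), np.float64(0.12440013269776412), 499)
(7.925, 'side', np.float64(0.0549258808098472), np.float64(0.1220742848191639), 397)
(7.975, 'scene', np.float64(0.0550761933169562), np.float64(0.12443325273956346), 497)
[0.4825 0.2023 0.0504] [ 0.0386  0.0459 -0.0162]
```

Call:
{"name": "jog_arm", "arguments": {"plan": "-1 0 0.001 0 0; -1 0 0.002 0 0; -1 0 0.003 0 0; -1 0 0.004 0 0; -1 0 0.004 0 0; -1 0 0.004 0 0"}}

```text
time_s: 8.78
position: [0.4826, 0.1983, 0.0504]
orientation: [-3.141, -0.027, -0.0]
ft_force: [-0.5, 0.9, -6.3]
gripper_width: 0.0254
grasp_force: 78.8
```

```bash
python3 -c "
from ctl import *
for m in meas([.4825,.198,.0505,.017],('scene','side','scene')): print(m)
o=r.observe();print(o['position'],o['wrist_torque'],o['orientation'])"
```

```text
(8.775, 'scene', np.float64(0.028489197616308477), np.float64(0.12397373829430725), 498)
(8.825, 'side', np.float64(0.034222952312678516), np.float64(0.1223214507911168), 397)
(8.875, 'scene', np.float64(0.028499779140278465), np.float64(0.12412577818886457), 498)
[0.4826 0.1983 0.0503] [ 0.0091  0.1051 -0.0138] [-3.1414 -0.0273 -0.0001]
```

Call:
{"name": "jog_arm", "arguments": {"plan": "-1 -0.025 0 -0.004 0; -1 -0.055 0 -0.010 0; -1 -0.08 0 -0.018 0; -1 -0.085 0 -0.024 0"}}

```text
time_s: 9.43
position: [0.3961, 0.1968, 0.0746]
orientation: [3.141, 0.03, -0.0]
ft_force: [0.7, 0.1, -6.5]
gripper_width: 0.025
grasp_force: 79.7
```

```bash
cat > s6.py <<'E'
from ctl import *
cmd=[.4825-.085,.198-.0014,.0745,.017]
M=meas(cmd,("scene","side","scene"))
for m in M: print(m)
o=r.observe(); print(o["time_s"],o["position"])
th=(M[0][2]+M[2][2])/2; om=(M[2][2]-M[0][2])/(M[2][0]-M[0][0]); th=M[2][2]+.05*om
print("th,om",th,om)
x=[th,om,0]; p=plan(x,0,4.4,-.22,28); print(p); print(simresp(x,0,4.4,p))
E
python3 s6.py
```

```text
(9.425, 'scene', np.float64(0.018595656188418096), np.float64(0.12236643158677844), 471)
(9.475, 'side', np.float64(0.02778998266781532), np.float64(0.12212089480782504), 424)
(9.525, 'scene', np.float64(0.01926635364472932), np.float64(0.1228176993557291), 472)
9.575 [0.3985 0.1969 0.0749]
th,om 0.01960170237288493 0.006706974563112251
[ 0.005   0.0102  0.013   0.0123  0.008   0.0003 -0.0103 -0.0232 -0.038  -0.0542 -0.0713 -0.0891 -0.1072 -0.1254 -0.1435 -0.1611 -0.1779 -0.1936
 -0.2078 -0.22   -0.2296 -0.2362 -0.239  -0.238  -0.2333 -0.2263 -0.22   -0.22  ]
[ 0.0384  0.0666  0.0917  0.1082  0.1152  0.1139  0.1062  0.0942  0.0794  0.063   0.0457  0.0281  0.0104 -0.0074 -0.0252 -0.043  -0.0605 -0.0774
 -0.0931 -0.1064 -0.1157 -0.119  -0.114  -0.0989 -0.0732 -0.0399 -0.0089 -0.0007 -0.0004  0.0002]
```

```bash
cat > step.py <<'E'
from ctl import *
import sys
# usage: step.py "plan rows" D N [lam2]; D = wanted final lateral pivot shift from the new pose, or x,y of pivot target
import ctl; ctl.LAG=.03
S=load(); rows=[[float(v) for v in q.split()] for q in sys.argv[1].split(";")]; tgt=[float(v) for v in sys.argv[2].split(",")]; N=int(sys.argv[3]); lam2=float(sys.argv[4]) if len(sys.argv)>4 else 4.4
cmd=np.array(S["cmd"]); ex,ey=axes(cmd[3]); x=np.array(S["x"]);P=np.array(S["P"]);vf=S["vf"]
lat=[0]+[-q[2]-(HP*np.radians(q[4])) for q in rows]  # pivot lateral (turn>0 => yaw negative)
vs=lambda t: (lat[min(int(t/DT),len(rows)-1)+1]-lat[min(int(t/DT),len(rows)-1)])/DT if t<len(rows)*DT else 0.
q=rows[-1]; cmd[:2]+=q[1]*ex-q[2]*ey; cmd[2]-=q[3]; cmd[3]-=np.radians(q[4])
M=meas(list(cmd),("scene","scene"))
o=r.observe(); T=o["time_s"]; t=S["t"]; t0=t
for k,m in enumerate(M):
    dt=m[0]-t
    x,P,vf=kf(x,P,vf,(lambda s,a=t-t0: vs(s+a)),dt,lam2,.15); t=m[0]
    x,P,inn=upd(x,P,m[2],.0012**2); print("t %.3f meas %.4f inn %.4f fwd %.4f n %d"%(t,m[2],inn,m[3],m[4]))
x,P,vf=kf(x,P,vf,lambda s:0.,T-t,lam2,.15)
print("T",T,"x",x,"sd",np.sqrt(np.diag(P)),"cmd",cmd,"pos err",o["position"]-cmd[:3],"grip",o["gripper_width"])
save(dict(cmd=list(cmd),x=list(x),P=P.tolist(),vf=vf,t=T))
json.dump
open("log.txt","a").write(json.dumps(dict(t0=t0,rows=rows,M=[(m[0],m[2]) for m in M],T=T))+"\n")
ex,ey=axes(cmd[3]); piv=cmd[:2]+HP*ex
if len(tgt)==2: d=np.array(tgt)-piv; D=d@ey; print("pivot",piv,"forward to go",d@ex,"lat D",D)
else: D=tgt[0]
p=plan(x,vf,lam2,D,N); R=simresp(x,vf,lam2,p)
print("tool y mm",np.round(-p*1000,1)); print("th",np.round(R,3))
E
python3 - <<'E'
from ctl import *
save(dict(cmd=[.3975,.1966,.0745,.017],x=[.0196,.007,.015],P=np.diag([1e-6,4e-4,1e-4]).tolist(),vf=0,t=9.575))
E
```

Call:
{"name": "jog_arm", "arguments": {"plan": "-1 0 -0.005 -0.003 0; -1 0 -0.010 -0.006 0; -1 0 -0.012 -0.009 0; -1 0 -0.011 -0.012 0"}}

```text
time_s: 10.07
position: [0.3974, 0.2081, 0.0865]
orientation: [-3.141, -0.028, 0.0]
ft_force: [-0.5, -0.4, -6.2]
gripper_width: 0.0253
grasp_force: 79.7
```

```bash
python3 step.py "-1 0 -0.005 -0.003 0; -1 0 -0.010 -0.006 0; -1 0 -0.012 -0.009 0; -1 0 -0.011 -0.012 0" .564,-.021 26
```

```text
t 10.075 meas 0.0878 inn -0.0057 fwd 0.1251 n 469
t 10.125 meas 0.0923 inn 0.0003 fwd 0.1250 n 471
T 10.175 x [0.0978 0.122  0.0154] sd [0.0015 0.0178 0.0099] cmd [0.3973 0.2076 0.0865 0.017 ] pos err [0.0004 0.0001 0.0002] grip 0.02539404565483264
pivot [0.5208 0.2097] forward to go 0.03927691950497995 lat D -0.2313989212234698
tool y mm [  2.2   7.   14.5  24.3  36.1  49.6  64.3  79.9  96.2 112.8 129.7 146.4 162.9 178.9 194.1 208.2 220.9 231.8 240.3 246.  248.5 247.5 243.3 237.1
 231.4 231.4]
th [ 0.108  0.113  0.111  0.106  0.096  0.085  0.071  0.057  0.043  0.028  0.013 -0.002 -0.016 -0.031 -0.046 -0.06  -0.073 -0.084 -0.091 -0.093 -0.087
 -0.073 -0.048 -0.018  0.009  0.015  0.015  0.   ]
```

Call:
{"name": "jog_arm", "arguments": {"plan": "-1 0 0.002 0 0; -1 0 0.007 0 0; -1 0 0.0145 0 0; -1 0 0.0245 0 0; -1 0 0.036 0 0"}}

```text
time_s: 10.8
position: [0.398, 0.1709, 0.0863]
orientation: [3.141, 0.027, -0.0]
ft_force: [0.5, -0.3, -6.3]
gripper_width: 0.0255
grasp_force: 79.7
```

```bash
python3 step.py "-1 0 0.002 0 0; -1 0 0.007 0 0; -1 0 0.0145 0 0; -1 0 0.0245 0 0; -1 0 0.036 0 0" .564,-.021 22
```

```text
t 10.800 meas 0.0674 inn -0.0295 fwd 0.1251 n 459
t 10.850 meas 0.0812 inn 0.0082 fwd 0.1252 n 465
T 10.9 x [0.0936 0.3336 0.016 ] sd [0.0014 0.0161 0.0092] cmd [0.3979 0.1716 0.0865 0.017 ] pos err [ 0.0002 -0.0018 -0.0003] grip 0.02532630924892755
pivot [0.5214 0.1737] forward to go 0.03927691950498 lat D -0.19539892122346983
tool y mm [  9.5  24.3  41.7  59.9  77.9  95.3 111.9 127.5 142.1 155.6 168.1 179.4 189.3 197.5 203.9 207.9 209.4 208.3 204.8 199.8 195.4 195.4]
th [ 0.104  0.091  0.069  0.046  0.024  0.005 -0.01  -0.023 -0.034 -0.044 -0.053 -0.061 -0.068 -0.073 -0.076 -0.075 -0.068 -0.054 -0.034 -0.01   0.011
  0.016  0.016  0.   ]
```

Call:
{"name": "jog_arm", "arguments": {"plan": "-1 0 0.0095 0 0; -1 0 0.0245 0 0; -1 0 0.0415 0 0; -1 0.005 0.060 0 0; -1 0.015 0.074 0 0"}}

```text
time_s: 11.52
position: [0.4145, 0.097, 0.0864]
orientation: [3.141, 0.027, 0.0]
ft_force: [-0.8, -0.2, -7.4]
gripper_width: 0.0253
grasp_force: 79.7
```

```bash
python3 step.py "-1 0 0.0095 0 0; -1 0 0.0245 0 0; -1 0 0.0415 0 0; -1 0.005 0.060 0 0; -1 0.015 0.074 0 0" .564,-.021 22
cat > fit.py <<'E'
import ctl,json; from ctl import *
from scipy.optimize import least_squares
L=[json.loads(l) for l in open("log.txt")]; 
def run(z,ret=False):
    x=np.array([z[0],z[1],z[2]]); lam2=z[3]; ctl.LAG=z[4]; vf=0; res=[]
    for s in L:
        lat=[0]+[-q[2]-HP*np.radians(q[4]) for q in s["rows"]]; n=len(s["rows"])
        vs=lambda t:(lat[min(int(t/DT),n-1)+1]-lat[min(int(t/DT),n-1)])/DT if t<n*DT else 0.
        t=s["t0"]
        for tm,zz in s["M"]+[[s["T"],None]]:
            a=t-s["t0"]; x,vf=simulate(x,lam2,lambda u:vs(u+a),tm-t,vf); t=tm
            if zz is not None: res.append(x[0]-zz)
    return (np.array(res),x) if ret else np.r_[np.array(res)/.002,(z[3]-4.4)/1.,(z[4]-.03)/.02,(z[2]-.01)/.02,(z[1])/.05,(z[0]-.0196)/.002]
f=least_squares(run,[.0196,.007,.015,4.4,.03]); print(f.x); print(run(f.x,True))
E
python3 fit.py
```

```text
t 11.525 meas 0.0229 inn -0.0159 fwd 0.1243 n 452
t 11.575 meas 0.0481 inn 0.0131 fwd 0.1254 n 455
T 11.625 x [0.0673 0.5093 0.0121] sd [0.0014 0.0161 0.0089] cmd [0.4142 0.0979 0.0865 0.017 ] pos err [ 0.0016 -0.0016 -0.    ] grip 0.025241243062330606
pivot [0.5377 0.1   ] forward to go 0.02427691950497995 lat D -0.12139892122346983
tool y mm [ 19.   45.3  71.8  95.1 113.7 127.3 136.4 141.7 143.9 143.7 141.7 138.5 134.4 130.  125.8 122.1 119.4 118.1 118.2 119.6 121.4 121.4]
th [ 0.063  0.018 -0.035 -0.079 -0.108 -0.123 -0.126 -0.119 -0.106 -0.089 -0.07  -0.051 -0.032 -0.014  0.003  0.016  0.026  0.03   0.029  0.022  0.014
  0.012  0.012 -0.   ]
[-0.0594  0.2398  0.0078  0.2635  0.0025]
(array([ 0.0238,  0.0316,  0.0616,  0.0614, -0.0356, -0.0465]), array([0.016 , 0.0362, 0.0078]))
```

```bash
python3 - <<'E'
s=open("ctl.py").read()
s=s[:s.index("def plan(")]+'''def plan(x,vf,lam2,D,hop=6,hops=3,wa=.3,wth=1.0):
    """rows p1..pN in hops of rest-to-rest rows, each followed by one pause row (the look); ends at D with th=b, om=0"""
    N=(hop+1)*hops; f=lambda p: simresp(x,vf,lam2,p)
    base=f(np.zeros(N)); A=np.stack([f(np.eye(N)[i])-base for i in range(N)],1)
    W=60.; a=[A[:N]*wth,A[N:N+2]*W]; y=[-(base[:N]-x[2])*wth,-(base[N:N+2]-np.array([x[2],0]))*W]
    E=np.vstack([np.zeros(N),np.eye(N)]); D2=np.diff(E,2,axis=0)/DT**2*wa
    a+=[D2,E[1:2]*wa/DT**2,E[N:]*W*5]; y+=[np.zeros(len(D2)),[vf*wa/DT],[D*W*5]]
    for h in range(hops):
        i=(hop+1)*(h+1); a.append((E[i]-E[i-1])[None]*W*50); y.append([0])
    return np.linalg.lstsq(np.vstack(a),np.concatenate(y),rcond=None)[0]
'''+s[s.index("def simresp"):]
s=s.replace("def prop(x,P,lam2,vseq,dt=.005,q=.05):\n    # x=(th,om,b); vseq: list of (duration, lateral velocity) ; velocity passes a first-order lag\n    return x,P\n","")
open("ctl.py","w").write(s)
q=open("step.py").read().replace("p=plan(x,vf,lam2,D,N)","p=plan(x,vf,lam2,D,N)[:3*N+3]").replace("json.dump\n","")
open("step.py","w").write(q)
E
python3 - <<'E'
from ctl import *; import ctl; ctl.LAG=.03
S=load()
for hop in (5,6):
    p=plan(S["x"],0,4.4,-.1214,hop,3); print(np.round(-p*1000,1)); print(np.round(simresp(S["x"],0,4.4,p),3))
E
```

```text
[ 20.8  49.5  77.7  99.9 112.5 112.5 115.7 120.1 124.4 127.7 129.5 129.5 128.8 127.2 125.2 123.  121.4 121.4]
[ 0.055 -0.004 -0.069 -0.116 -0.131 -0.099 -0.074 -0.064 -0.059 -0.056 -0.05  -0.041 -0.031 -0.02  -0.008  0.002  0.011  0.012  0.012  0.   ]
[ 19.6  46.9  74.5  97.9 114.9 124.  124.  124.9 125.9 126.6 126.8 126.6 126.2 126.2 125.2 123.8 122.5 121.5 121.2 121.4 121.4]
[ 0.059  0.008 -0.053 -0.102 -0.131 -0.134 -0.106 -0.081 -0.063 -0.049 -0.038 -0.028 -0.02  -0.015 -0.008 -0.001  0.006  0.011  0.013  0.012  0.012
  0.012 -0.   ]
```

Call:
{"name": "jog_arm", "arguments": {"plan": "-1 0.004 0.021 0 0; -1 0.009 0.0495 0 0; -1 0.014 0.0775 0 0; -1 0.019 0.1 0 0; -1 0.022 0.1125 0 0"}}

```text
time_s: 12.25
position: [0.4386, -0.0147, 0.0863]
orientation: [-3.141, -0.026, 0.0]
ft_force: [-0.1, 0.9, -7.2]
gripper_width: 0.0253
grasp_force: 79.8
```

```bash
python3 step.py "-1 0.004 0.021 0 0; -1 0.009 0.0495 0 0; -1 0.014 0.0775 0 0; -1 0.019 0.1 0 0; -1 0.022 0.1125 0 0" .564,-.021 5
```

```text
t 12.250 meas -0.1141 inn 0.0063 fwd 0.1255 n 444
t 12.300 meas -0.0890 inn 0.0140 fwd 0.1256 n 443
T 12.35 x [-0.0734  0.4285  0.0067] sd [0.0014 0.0158 0.0086] cmd [ 0.4381 -0.0142  0.0865  0.017 ] pos err [ 0.0005 -0.0005 -0.0003] grip 0.025272285629540592
pivot [ 0.5616 -0.0121] forward to go 0.0022769195049799624 lat D -0.008898921223469832
tool y mm [13.5 29.8 43.4 52.1 55.8 55.8 49.2 38.4 25.9 14.5  7.1  7.1  4.6  2.4  2.4  5.2  8.9  8.9]
th [-0.072 -0.099 -0.125 -0.14  -0.141 -0.134 -0.108 -0.068 -0.023  0.017  0.042  0.038  0.039  0.043  0.041  0.028  0.011  0.007  0.007 -0.   ]
```

Call:
{"name": "jog_arm", "arguments": {"plan": "-1 0 0.0135 0 0; -1 0.001 0.030 0 0; -1 0.002 0.0435 0 0; -1 0.002 0.052 0 0; -1 0.002 0.056 0 0"}}

```text
time_s: 12.98
position: [0.4412, -0.0706, 0.0863]
orientation: [-3.141, -0.026, 0.0]
ft_force: [0.4, -0.3, -6.3]
gripper_width: 0.0251
grasp_force: 79.8
```

```bash
python3 step.py "-1 0 0.0135 0 0; -1 0.001 0.030 0 0; -1 0.002 0.0435 0 0; -1 0.002 0.052 0 0; -1 0.002 0.056 0 0" .564,-.021 5
```

```text
t 12.975 meas -0.0596 inn 0.0824 fwd 0.1245 n 419
t 13.025 meas -0.0421 inn 0.0023 fwd 0.1240 n 416
T 13.075 x [-0.0249  0.3627 -0.0015] sd [0.0014 0.0158 0.0084] cmd [ 0.441  -0.0702  0.0865  0.017 ] pos err [ 0.0001 -0.0001 -0.0002] grip 0.02532759916054652
pivot [ 0.5645 -0.0681] forward to go 0.0002769195049800448 lat D 0.04710107877653016
tool y mm [ 22.1  46.6  64.2  72.6  74.2  74.2  55.5  25.6  -8.4 -39.  -58.4 -58.4 -63.9 -68.  -66.1 -57.6 -47.  -47. ]
th [-0.063 -0.135 -0.192 -0.222 -0.232 -0.246 -0.205 -0.117 -0.012  0.083  0.139  0.12   0.113  0.114  0.098  0.059  0.01   0.    -0.    -0.001]
```

```bash
cat > fit2.py <<'E'
import ctl,json; from ctl import *
L=[json.loads(l) for l in open("log.txt")]
def ll(lam2,lag,K,dly,b0,show=False):
    ctl.LAG=lag; ctl.K_=K; x=np.array([.0196,.007,b0]);P=np.diag([4e-6,9e-4,4e-4]);vf=0;c=0;I=[]
    for s in L:
        lat=[0]+[-q[2]-HP*np.radians(q[4]) for q in s["rows"]]; n=len(s["rows"])
        def vs(t):
            t-=dly
            if t<0 or t>=n*DT: return 0.
            return (lat[int(t/DT)+1]-lat[int(t/DT)])/DT
        t=s["t0"]
        for tm,zz in s["M"]+[[s["T"],None]]:
            a=t-s["t0"]; x,P,vf=kf(x,P,vf,lambda u:vs(u+a),tm-t,lam2,.15); t=tm
            if zz is not None:
                S=P[0,0]+1e-6; x,P,i=upd(x,P,zz,1e-6); I.append(i); c+=i*i/S+np.log(S)
    return (c,I,x,np.sqrt(np.diag(P)))
if __name__=="__main__":
    from itertools import product
    R=sorted([(ll(*g,.01)[0],g) for g in product((2.8,3.3,3.8,4.4,5.2),(.01,.03,.05,.08),(4.3,4.7,5.1),(0.,.03))])
    for q in R[:8]: print(q)
    g=R[0][1]; o=ll(*g,.01); print(np.round(o[1],4),o[2],o[3])
    import step_dummy if False else None
E
sed -i '/step_dummy/d' fit2.py; python3 fit2.py
```

```text
(np.float64(-93.66306612584492), (3.3, 0.01, 5.1, 0.0))
(np.float64(-92.99438264880958), (3.8, 0.01, 5.1, 0.0))
(np.float64(-92.2510164491543), (2.8, 0.01, 5.1, 0.0))
(np.float64(-89.32531590744958), (2.8, 0.01, 4.7, 0.0))
(np.float64(-88.98970098256854), (4.4, 0.01, 5.1, 0.0))
(np.float64(-86.84276860864105), (3.3, 0.01, 4.7, 0.0))
(np.float64(-82.1413504253503), (3.8, 0.01, 4.7, 0.0))
(np.float64(-77.09936357488795), (5.2, 0.01, 5.1, 0.0))
[-0.0094  0.0008  0.0343 -0.0016  0.0168  0.0009  0.0332  0.     -0.0033 -0.0005] [-0.0235  0.366  -0.0064] [0.0013 0.0165 0.0124]
```

```bash
sed -i 's/ctl.LAG=.03/ctl.LAG=.01; ctl.K_=4.9/; s/else 4.4/else 3.4/; s/\.0012\*\*2/.0007**2/' step.py
python3 - <<'E'
from ctl import *; import ctl,fit2; 
o=fit2.ll(3.4,.01,4.9,0.,.0); print(np.round(o[1],4),o[2],o[3])
S=load(); S["x"]=list(o[2]); S["vf"]=0.; save(S); x=o[2]
for hop,hops,wa in ((4,4,.3),(5,3,.3),(5,4,.1),(3,5,.1)):
    p=plan(x,0,3.4,.0471,hop,hops,wa); print(hop,np.round(-p*1000,1)); print(np.round(simresp(x,0,3.4,p),3))
E
```

```text
[-0.0118  0.0002  0.0099 -0.0007  0.0087  0.0021  0.0206  0.0021  0.0135 -0.0004] [-0.0236  0.3652 -0.0096] [0.0013 0.0164 0.0121]
4 [ 24.2  51.9  72.4  82.3  82.3  69.3  48.7  26.9  11.5  11.5  -5.8 -31.1 -55.7 -71.8 -71.8 -71.9 -67.5 -57.8 -47.  -47. ]
[-0.093 -0.188 -0.259 -0.291 -0.289 -0.24  -0.163 -0.087 -0.046 -0.081 -0.041  0.038  0.119  0.166  0.144  0.128  0.098  0.048 -0.006 -0.008 -0.008
 -0.001]
5 [ 26.   54.7  75.2  84.6  86.2  86.2  64.8  30.6  -8.1 -43.  -65.3 -65.3 -71.3 -75.3 -71.9 -60.5 -47.  -47. ]
[-0.101 -0.202 -0.274 -0.306 -0.315 -0.331 -0.263 -0.143 -0.006  0.114  0.18   0.148  0.148  0.148  0.122  0.062 -0.005 -0.008 -0.008 -0.001]
5 [ 25.9  48.9  61.4  64.9  63.9  63.9  57.1  46.7  34.6  22.2  12.8  12.8   2.3 -12.4 -28.1 -42.6 -53.  -53.  -60.1 -66.7 -67.4 -59.7 -47.1 -47.1]
[-0.101 -0.174 -0.206 -0.203 -0.188 -0.186 -0.162 -0.127 -0.09  -0.055 -0.037 -0.066 -0.049 -0.012  0.029  0.068  0.09   0.068  0.082  0.1    0.095
  0.055 -0.007 -0.009 -0.009 -0.   ]
3 [ 33.6  61.5  74.2  74.2  63.9  49.1  36.6  36.6  19.8  -2.3 -19.7 -19.7 -36.4 -57.4 -73.1 -73.1 -72.7 -63.4 -47.1 -47.1]
[-0.137 -0.238 -0.276 -0.266 -0.219 -0.159 -0.117 -0.141 -0.094 -0.024  0.024 -0.009  0.034  0.103  0.153  0.136  0.123  0.074 -0.006 -0.009 -0.009
 -0.   ]
```

Call:
{"name": "jog_arm", "arguments": {"plan": "-1 -0.004 0.026 0 0; -1 -0.008 0.049 0 0; -1 -0.012 0.0615 0 0; -1 -0.012 0.065 0 0; -1 -0.012 0.064 0 0"}}

```text
time_s: 13.7
position: [0.4306, -0.1336, 0.0864]
orientation: [-3.141, -0.028, -0.0]
ft_force: [0.6, -0.0, -6.3]
gripper_width: 0.025
grasp_force: 79.9
```

```bash
sed -i 's/p=plan(x,vf,lam2,D,N)\[:3\*N+3\]/p=plan(x,vf,lam2,D,N,int(sys.argv[5]) if len(sys.argv)>5 else 4,.1)/' step.py
python3 step.py "-1 -0.004 0.026 0 0; -1 -0.008 0.049 0 0; -1 -0.012 0.0615 0 0; -1 -0.012 0.065 0 0; -1 -0.012 0.064 0 0" .564,-.021 5
```

```text
t 13.700 meas -0.1559 inn 0.0331 fwd 0.1265 n 412
t 13.750 meas -0.1477 inn 0.0011 fwd 0.1257 n 413
T 13.8 x [-0.1419  0.1122 -0.0122] sd [0.0011 0.0148 0.0084] cmd [ 0.4301 -0.1344  0.0865  0.017 ] pos err [ 0.0005  0.0013 -0.0002] grip 0.024889953045102442
pivot [ 0.5536 -0.1323] forward to go 0.01227691950498003 lat D 0.11110107877653018
tool y mm [   1.7    1.4   -2.    -7.4  -12.3  -12.3  -19.9  -30.8  -43.1  -55.1  -63.9  -63.9  -72.8  -85.1  -97.9 -109.5 -117.7 -117.7 -123.  -127.7 -127.8
 -121.3 -111.1 -111.1]
th [-0.14  -0.134 -0.121 -0.104 -0.093 -0.109 -0.097 -0.07  -0.041 -0.014 -0.002 -0.032 -0.022  0.005  0.036  0.064  0.08   0.061  0.069  0.08   0.074
  0.04  -0.01  -0.012 -0.012 -0.   ]
```

Call:
{"name": "jog_arm", "arguments": {"plan": "-1 0.002 0.003 0 0; -1 0.004 0.005 0 0; -1 0.006 0.0025 0 0; -1 0.008 -0.0025 0 0; -1 0.010 -0.0075 0 0"}}

```text
time_s: 14.42
position: [0.4404, -0.1259, 0.0863]
orientation: [-3.141, -0.028, -0.0]
ft_force: [0.4, -0.4, -7.1]
gripper_width: 0.0252
grasp_force: 79.9
```

```bash
sed -i 's/lam2,\.15)/lam2,.4)/' step.py
python3 step.py "-1 0.002 0.003 0 0; -1 0.004 0.005 0 0; -1 0.006 0.0025 0 0; -1 0.008 -0.0025 0 0; -1 0.010 -0.0075 0 0" .564,-.021 5; python3 fit2.py
```

```text
t 14.425 meas -0.1084 inn 0.0162 fwd 0.1253 n 417
t 14.475 meas -0.1134 inn -0.0000 fwd 0.1253 n 421
T 14.525 x [-0.1202 -0.1449 -0.0124] sd [0.0015 0.0278 0.0088] cmd [ 0.44   -0.1267  0.0865  0.017 ] pos err [ 0.0005  0.0012 -0.0001] grip 0.025151548940532998
pivot [ 0.5635 -0.1246] forward to go 0.002276919504980001 lat D 0.10360107877653019
tool y mm [ -12.1  -25.5  -36.9  -45.9  -51.7  -51.7  -56.9  -64.2  -71.8  -78.9  -83.8  -83.8  -88.1  -93.9  -99.6 -104.7 -108.1 -108.1 -110.1 -111.6 -111.2
 -108.1 -103.6 -103.6]
th [-0.084 -0.043 -0.013  0.005  0.008 -0.016 -0.016 -0.005  0.008  0.019  0.022  0.002  0.003  0.013  0.024  0.034  0.038  0.029  0.03   0.032  0.027
  0.011 -0.011 -0.012 -0.012 -0.   ]
(np.float64(-129.9186770935506), (3.3, 0.01, 5.1, 0.0))
(np.float64(-128.1012027824684), (3.8, 0.01, 5.1, 0.0))
(np.float64(-127.28804111031275), (2.8, 0.01, 4.7, 0.0))
(np.float64(-127.02623274694938), (2.8, 0.01, 5.1, 0.0))
(np.float64(-122.22059696518153), (3.3, 0.01, 4.7, 0.0))
(np.float64(-118.74239894053463), (4.4, 0.01, 5.1, 0.0))
(np.float64(-112.48578959764093), (3.8, 0.01, 4.7, 0.0))
(np.float64(-93.91270332804535), (4.4, 0.01, 4.7, 0.0))
[-0.0094  0.0008  0.0343 -0.0016  0.0168  0.0009  0.0332  0.     -0.0033 -0.0005  0.0498 -0.0006 -0.0096  0.0011] [-0.1215 -0.1625 -0.0121] [0.0013 0.0163 0.0113]
```

Call:
{"name": "jog_arm", "arguments": {"plan": "-1 0 -0.012 0 0; -1 0.001 -0.0255 0 0; -1 0.002 -0.037 0 0; -1 0.002 -0.046 0 0; -1 0.002 -0.0515 0 0"}}

```text
time_s: 15.15
position: [0.4413, -0.0743, 0.0863]
orientation: [-3.141, -0.028, -0.0]
ft_force: [0.6, -0.2, -6.7]
gripper_width: 0.025
grasp_force: 79.9
```

```bash
python3 step.py "-1 0 -0.012 0 0; -1 0.001 -0.0255 0 0; -1 0.002 -0.037 0 0; -1 0.002 -0.046 0 0; -1 0.002 -0.0515 0 0" .564,-.021 5
```

```text
t 15.150 meas 0.0013 inn -0.0059 fwd 0.1241 n 412
t 15.200 meas -0.0089 inn -0.0003 fwd 0.1242 n 419
T 15.25 x [-0.0199 -0.2227 -0.0122] sd [0.0016 0.0286 0.0091] cmd [ 0.4411 -0.0752  0.0865  0.017 ] pos err [ 0.0002  0.0008 -0.0002] grip 0.025176173314722956
pivot [ 0.5646 -0.0731] forward to go 0.0002769195049800346 lat D 0.052101078776530176
tool y mm [ -9.2 -19.4 -27.9 -34.2 -38.  -38.  -40.5 -43.6 -46.7 -49.1 -50.7 -50.7 -51.5 -52.5 -53.3 -53.9 -54.1 -54.1 -54.  -53.7 -53.2 -52.6 -52.1 -52.1]
th [-0.005  0.017  0.033  0.041  0.04   0.022  0.017  0.018  0.02   0.02   0.019  0.011  0.008  0.007  0.006  0.005  0.003  0.001 -0.001 -0.004 -0.006
 -0.009 -0.012 -0.012 -0.012 -0.   ]
```

Model fits well now.

Call:
{"name": "jog_arm", "arguments": {"plan": "-1 0 -0.009 0 0; -1 0 -0.0195 0 0; -1 0 -0.028 0 0; -1 0 -0.034 0 0; -1 0 -0.038 0 0"}}

```text
time_s: 15.88
position: [0.4407, -0.0366, 0.0863]
orientation: [-3.141, -0.028, -0.0]
ft_force: [-0.7, 0.1, -7.8]
gripper_width: 0.025
grasp_force: 79.9
```

```bash
python3 step.py "-1 0 -0.009 0 0; -1 0 -0.0195 0 0; -1 0 -0.028 0 0; -1 0 -0.034 0 0; -1 0 -0.038 0 0" .564,-.021 5
```

```text
t 15.875 meas 0.0444 inn 0.0049 fwd 0.1247 n 408
t 15.925 meas 0.0372 inn -0.0012 fwd 0.1243 n 412
T 15.975 x [ 0.0302 -0.1407 -0.012 ] sd [0.0016 0.0287 0.0094] cmd [ 0.4405 -0.0372  0.0865  0.017 ] pos err [ 0.0002  0.0006 -0.0002] grip 0.025156478808869665
pivot [ 0.564  -0.0351] forward to go 0.0002769195049800489 lat D 0.014101078776530187
tool y mm [ -1.6  -4.   -6.6  -9.1 -10.7 -10.7 -11.7 -13.  -14.1 -14.8 -15.3 -15.3 -15.4 -15.4 -15.3 -15.1 -14.9 -14.9 -14.6 -14.2 -14.  -14.  -14.1 -14.1]
th [ 0.021  0.018  0.018  0.018  0.017  0.008  0.006  0.005  0.005  0.005  0.003  0.    -0.001 -0.003 -0.005 -0.006 -0.008 -0.008 -0.01  -0.011 -0.012
 -0.013 -0.012 -0.012 -0.012  0.   ]
```

Call:
{"name": "jog_arm", "arguments": {"plan": "-1 0 -0.0015 0 0; -1 0 -0.004 0 0; -1 0 -0.0065 0 0; -1 0 -0.009 0 0; -1 0 -0.0105 0 0"}}

```text
time_s: 16.6
position: [0.4405, -0.0263, 0.0863]
orientation: [-3.141, -0.027, -0.0]
ft_force: [-0.2, 0.5, -6.1]
gripper_width: 0.025
grasp_force: 79.9
```

```bash
python3 step.py "-1 0 -0.0015 0 0; -1 0 -0.004 0 0; -1 0 -0.0065 0 0; -1 0 -0.009 0 0; -1 0 -0.0105 0 0" .564,-.021 5
```

```text
t 16.600 meas 0.0294 inn 0.0140 fwd 0.1245 n 419
t 16.650 meas 0.0257 inn -0.0026 fwd 0.1240 n 424
T 16.7 x [ 0.0233 -0.0545 -0.0115] sd [0.0016 0.0287 0.0097] cmd [ 0.4403 -0.0267  0.0865  0.017 ] pos err [ 0.0002  0.0004 -0.0002] grip 0.025288834816667168
pivot [ 0.5638 -0.0246] forward to go 0.0002769195049800601 lat D 0.00360107877653018
tool y mm [ 1.7  2.7  2.7  2.1  1.5  1.5  0.8 -0.1 -0.9 -1.6 -2.1 -2.1 -2.5 -3.  -3.4 -3.8 -4.1 -4.1 -4.2 -4.3 -4.2 -4.  -3.6 -3.6]
th [ 0.01  -0.    -0.005 -0.006 -0.006 -0.01  -0.01  -0.008 -0.007 -0.006 -0.006 -0.008 -0.009 -0.008 -0.007 -0.007 -0.007 -0.007 -0.008 -0.008 -0.008
 -0.01  -0.011 -0.011 -0.011 -0.   ]
```

Call:
{"name": "jog_arm", "arguments": {"plan": "-1 0 0.002 0 0; -1 0 0.003 0 0; -1 0 0.003 0 0; -1 0 0.0025 0 0; -1 0 0.002 0 0"}}

```text
time_s: 17.32
position: [0.4405, -0.0284, 0.0863]
orientation: [-3.141, -0.027, -0.0]
ft_force: [-0.2, 0.2, -6.0]
gripper_width: 0.0247
grasp_force: 79.9
```

```bash
python3 step.py "-1 0 0.002 0 0; -1 0 0.003 0 0; -1 0 0.003 0 0; -1 0 0.0025 0 0; -1 0 0.002 0 0" .564,-.021 5
```

```text
t 17.325 meas 0.0130 inn 0.0229 fwd 0.1239 n 425
t 17.375 meas 0.0131 inn -0.0021 fwd 0.1238 n 418
T 17.425 x [ 0.0144  0.0193 -0.0112] sd [0.0016 0.0287 0.01  ] cmd [ 0.4403 -0.0287  0.0865  0.017 ] pos err [ 0.0002  0.0003 -0.0001] grip 0.024936370863802147
pivot [ 0.5638 -0.0266] forward to go 0.00027691950497998923 lat D 0.005601078776530182
tool y mm [ 5.2  9.6 11.8 12.2 11.8 11.8 10.6  8.8  6.7  4.7  3.2  3.2  1.6 -0.6 -2.9 -5.1 -6.6 -6.6 -7.6 -8.6 -8.7 -7.5 -5.6 -5.6]
th [-0.007 -0.026 -0.034 -0.035 -0.034 -0.035 -0.031 -0.026 -0.02  -0.015 -0.013 -0.017 -0.015 -0.01  -0.004  0.001  0.005  0.001  0.003  0.005  0.005
 -0.002 -0.011 -0.011 -0.011 -0.   ]
```

```bash
python3 - <<'E'
from ctl import *; import ctl,fit2
for l2 in (2.8,3.1,3.4,3.8,4.4):
    for K in (4.7,4.9,5.1): o=fit2.ll(l2,.01,K,0.,-.01); print(l2,K,o[0],np.round(o[1][-10:],4),o[2],o[3][2])
ctl.LAG=.01;ctl.K_=4.9
S=load(); S["x"][2]=-.022; save(S)
p=plan(S["x"],0,3.4,.0056,5,4,.1); print(np.round(-p*1000,1),simresp(S["x"],0,3.4,p))
E
```

```text
2.8 4.7 -202.9959583833226 [-0.001  -0.0006 -0.0146 -0.0008  0.0059 -0.0013  0.0094 -0.0022  0.0088 -0.0013] [ 0.0148  0.0257 -0.0148] 0.011603516134672538
2.8 4.9 -207.5582854084525 [-0.0228  0.0005 -0.012  -0.0003  0.0049 -0.0008  0.0146 -0.0023  0.008  -0.0013] [ 0.0148  0.0257 -0.0151] 0.011603516134672538
2.8 5.1 -203.04470300023266 [-0.0446  0.0016 -0.0094  0.0003  0.0039 -0.0002  0.0197 -0.0024  0.0071 -0.0013] [ 0.0148  0.0257 -0.0155] 0.011603516134672538
3.1 4.7 -200.60981987058562 [ 0.0168 -0.0008 -0.0148 -0.0009  0.0017 -0.0015  0.0031 -0.0022  0.006  -0.0013] [ 0.0148  0.0267 -0.015 ] 0.010728120328474415
3.1 4.9 -207.66688781860202 [-0.0052  0.0002 -0.012  -0.0003  0.0011 -0.0009  0.0085 -0.0023  0.0054 -0.0013] [ 0.0148  0.0268 -0.0152] 0.010728120328474415
3.1 5.1 -205.67865314261687 [-0.0273  0.0013 -0.0092  0.0003  0.0004 -0.0004  0.0139 -0.0024  0.0048 -0.0013] [ 0.0148  0.0268 -0.0154] 0.010728120328474415
3.4 4.7 -196.42025979206767 [ 0.0354 -0.0011 -0.0151 -0.001  -0.0032 -0.0016 -0.0035 -0.0022  0.003  -0.0013] [ 0.0149  0.0277 -0.0152] 0.009965122372988394
3.4
[... 883 characters left out ...]
.0013] [ 0.015   0.0312 -0.0156] 0.008055868594299328
4.4 4.9 -185.30662292391835 [ 0.0798 -0.0006 -0.0124 -0.0009 -0.0239 -0.0015 -0.023  -0.0023 -0.0094 -0.0014] [ 0.0151  0.0315 -0.0156] 0.008055868594299328
4.4 5.1 -194.52710157227224 [ 0.0576  0.0003 -0.0092 -0.0002 -0.0222 -0.001  -0.0169 -0.0023 -0.0091 -0.0014] [ 0.0151  0.0319 -0.0155] 0.008055868594299328
[ 6.7 12.3 15.1 15.7 15.2 15.2 13.7 11.6  9.1  6.7  4.9  4.9  3.   0.4 -2.4 -5.  -6.8 -6.8 -8.  -9.2 -9.2 -7.8 -5.6 -5.6] [-0.0138 -0.038  -0.0494 -0.0509 -0.049  -0.0503 -0.0461 -0.0397 -0.0328 -0.0267 -0.0237 -0.0294 -0.0268 -0.0206 -0.0135 -0.007  -0.0032 -0.0072
 -0.0051 -0.0022 -0.0033 -0.0105 -0.0215 -0.0219 -0.0219 -0.    ]
```

Call:
{"name": "jog_arm", "arguments": {"plan": "-1 0 0.006 0 0; -1 0 0.0105 0 0; -1 0 0.013 0 0; -1 0 0.0135 0 0; -1 0 0.013 0 0"}}

```text
time_s: 18.05
position: [0.4407, -0.0415, 0.0863]
orientation: [-3.141, -0.027, 0.0]
ft_force: [0.5, 0.1, -7.1]
gripper_width: 0.0256
grasp_force: 79.9
```

```bash
sed -i 's/lam2,\.4)/lam2,.18)/' step.py; python3 - <<'E'
from ctl import *
S=load(); S["x"]=[.0149,.0279,-.0155]; P=np.array(S["P"]); P[1,1]=.016**2; P[0,1]=P[1,0]=0; S["P"]=np.diag(np.diag(P)).tolist(); save(S)
E
python3 step.py "-1 0 0.006 0 0; -1 0 0.0105 0 0; -1 0 0.013 0 0; -1 0 0.0135 0 0; -1 0 0.013 0 0" .564,-.021 5
```

```text
t 18.050 meas -0.0285 inn 0.0028 fwd 0.1241 n 428
t 18.100 meas -0.0286 inn -0.0012 fwd 0.1242 n 427
T 18.15 x [-0.0278  0.0076 -0.0141] sd [0.0011 0.0164 0.0101] cmd [ 0.4406 -0.0417  0.0865  0.017 ] pos err [ 0.0002  0.0004 -0.0002] grip 0.025080921153528828
pivot [ 0.564  -0.0396] forward to go 0.00027691950498002826 lat D 0.018601078776530184
tool y mm [  0.7   0.9   0.4  -0.6  -1.5  -1.5  -2.9  -4.8  -7.   -9.1 -10.6 -10.6 -12.1 -14.2 -16.4 -18.4 -19.8 -19.8 -20.7 -21.4 -21.4 -20.3 -18.6 -18.6]
th [-0.03  -0.032 -0.031 -0.028 -0.026 -0.03  -0.028 -0.023 -0.018 -0.013 -0.011 -0.017 -0.015 -0.011 -0.006 -0.001  0.002 -0.002 -0.     0.002  0.
 -0.005 -0.014 -0.014 -0.014 -0.   ]
```

Call:
{"name": "jog_arm", "arguments": {"plan": "-1 0 0.0005 0 0; -1 0 0.001 0 0; -1 0 0.0005 0 0; -1 0 -0.0005 0 0; -1 0 -0.0015 0 0"}}

```text
time_s: 18.77
position: [0.4407, -0.0399, 0.0863]
orientation: [-3.141, -0.027, -0.0]
ft_force: [1.3, -0.1, -7.5]
gripper_width: 0.025
grasp_force: 79.9
```

```bash
python3 step.py "-1 0 0.0005 0 0; -1 0 0.001 0 0; -1 0 0.0005 0 0; -1 0 -0.0005 0 0; -1 0 -0.0015 0 0" .564,-.021 5
```

```text
t 18.775 meas -0.0216 inn 0.0049 fwd 0.1243 n 426
t 18.825 meas -0.0214 inn 0.0006 fwd 0.1242 n 428
T 18.875 x [-0.022  -0.0084 -0.0146] sd [0.0011 0.0163 0.01  ] cmd [ 0.4405 -0.0402  0.0865  0.017 ] pos err [ 0.0002  0.0003 -0.0002] grip 0.02534258588470467
pivot [ 0.564  -0.0381] forward to go 0.0002769195049799981 lat D 0.017101078776530186
tool y mm [  0.4   0.2  -0.5  -1.6  -2.5  -2.5  -3.7  -5.5  -7.4  -9.3 -10.6 -10.6 -11.9 -13.6 -15.4 -17.  -18.2 -18.2 -18.9 -19.5 -19.5 -18.5 -17.1 -17.1]
th [-0.025 -0.026 -0.025 -0.023 -0.022 -0.025 -0.024 -0.02  -0.016 -0.012 -0.011 -0.015 -0.014 -0.011 -0.007 -0.003 -0.001 -0.004 -0.003 -0.001 -0.002
 -0.007 -0.014 -0.015 -0.015 -0.   ]
```

Call:
{"name": "jog_arm", "arguments": {"plan": "-1 0 0.0005 0 0; -1 0 0 0 0; -1 0 -0.0005 0 0; -1 0 -0.0015 0 0; -1 0 -0.0025 0 0; -1 0 -0.003 0 0; -1 0 -0.003 0 0"}}

```text
time_s: 19.75
position: [0.4407, -0.0369, 0.0863]
orientation: [-3.141, -0.027, -0.0]
ft_force: [-0.2, -0.7, -6.5]
gripper_width: 0.0254
grasp_force: 79.9
```

```bash
python3 step.py "-1 0 0.0005 0 0; -1 0 0 0 0; -1 0 -0.0005 0 0; -1 0 -0.0015 0 0; -1 0 -0.0025 0 0; -1 0 -0.003 0 0; -1 0 -0.003 0 0" .564,-.021 6 3.4 3
```

```text
t 19.750 meas -0.0283 inn -0.0011 fwd 0.1242 n 429
t 19.800 meas -0.0299 inn 0.0005 fwd 0.1243 n 428
T 19.85 x [-0.032  -0.0411 -0.0157] sd [0.0011 0.0162 0.0096] cmd [ 0.4405 -0.0372  0.0865  0.017 ] pos err [ 0.0002  0.0002 -0.0002] grip 0.02510814628484825
pivot [ 0.564  -0.0351] forward to go 0.0002769195049800489 lat D 0.014101078776530187
tool y mm [ -3.1  -6.3  -8.7 -10.3 -11.4 -12.  -12.  -12.5 -13.1 -13.6 -14.1 -14.4 -14.7 -14.7 -14.7 -14.8 -14.8 -14.6 -14.4 -14.1 -14.1]
th [-0.023 -0.013 -0.007 -0.005 -0.004 -0.005 -0.008 -0.009 -0.009 -0.009 -0.009 -0.009 -0.01  -0.011 -0.011 -0.012 -0.012 -0.013 -0.014 -0.016 -0.016
 -0.016 -0.   ]
```

Call:
{"name": "jog_arm", "arguments": {"plan": "-1 0 -0.003 0 0; -1 0 -0.0065 0 0; -1 0 -0.0085 0 0; -1 0 -0.0105 0 0; -1 0 -0.0115 0 0; -1 0 -0.012 0 0"}}

```text
time_s: 20.6
position: [0.4405, -0.025, 0.0863]
orientation: [-3.141, -0.027, -0.0]
ft_force: [-0.6, 0.6, -6.4]
gripper_width: 0.0252
grasp_force: 79.9
```

```bash
python3 step.py "-1 0 -0.003 0 0; -1 0 -0.0065 0 0; -1 0 -0.0085 0 0; -1 0 -0.0105 0 0; -1 0 -0.0115 0 0; -1 0 -0.012 0 0" .564,-.021 6 3.4 3
```

```text
t 20.600 meas -0.0153 inn -0.0104 fwd 0.1244 n 428
t 20.650 meas -0.0173 inn 0.0007 fwd 0.1246 n 431
T 20.7 x [-0.0203 -0.0544 -0.0153] sd [0.001  0.0152 0.0095] cmd [ 0.4403 -0.0252  0.0865  0.017 ] pos err [ 0.0002  0.0002 -0.0002] grip 0.025032316964614873
pivot [ 0.5638 -0.0231] forward to go 0.00027691950498003 lat D 0.002101078776530183
tool y mm [ -4.2  -8.  -10.2 -11.  -10.9 -10.6 -10.6  -9.8  -8.6  -7.2  -5.8  -4.3  -3.2  -3.2  -2.2  -0.9  -0.    0.1  -0.7  -2.1  -2.1]
th [-0.007  0.005  0.011  0.011  0.008  0.005  0.004  0.001 -0.003 -0.008 -0.012 -0.017 -0.02  -0.017 -0.02  -0.024 -0.027 -0.027 -0.022 -0.016 -0.015
 -0.015  0.   ]
```

```bash
python3 - <<'E'
from ctl import *; import ctl
ctl.LAG=.01;ctl.K_=4.9; S=load(); 
for hop,hops in ((6,4),(6,5)):
    p=plan(S["x"],0,3.4,-.173,hop,hops,.1); print(np.round(-p*1000,1)); print(np.round(simresp(S["x"],0,3.4,p),3))
E
```

```text
[-17.  -29.8 -33.1 -28.6 -19.8 -11.8 -11.8  -1.2  14.1  31.3  49.2  66.5  79.4  79.4  92.3 109.9 128.3 146.  162.  173.3 173.3 182.1 192.2 198.5
 197.5 187.5 173.  173. ]
[ 0.054  0.114  0.136  0.127  0.104  0.089  0.119  0.107  0.077  0.042  0.007 -0.025 -0.035  0.015  0.007 -0.024 -0.06  -0.095 -0.126 -0.14  -0.107
 -0.118 -0.143 -0.156 -0.141 -0.09  -0.019 -0.016 -0.016  0.   ]
[-11.3 -20.3 -23.5 -21.8 -17.3 -13.  -13.   -6.8   2.3  12.8  24.   35.1  43.4  43.4  52.4  65.   78.6  92.2 104.9 114.1 114.1 122.8 134.5 146.4
 157.8 167.8 174.7 174.7 179.9 185.8 189.3 188.4 182.  173.  173. ]
[ 0.026  0.066  0.083  0.08   0.069  0.062  0.079  0.073  0.057  0.038  0.018 -0.    -0.004  0.032  0.03   0.012 -0.01  -0.033 -0.052 -0.056 -0.018
 -0.02  -0.038 -0.059 -0.079 -0.096 -0.103 -0.081 -0.086 -0.099 -0.105 -0.094 -0.061 -0.017 -0.015 -0.015  0.   ]
```

Call:
{"name": "jog_arm", "arguments": {"plan": "-1 0 -0.0115 0 0; -1 0 -0.0205 0 0; -1 0 -0.0235 0 0; -1 0 -0.022 0 0; -1 0 -0.0175 0 0; -1 0 -0.013 0 0"}}

```text
time_s: 21.45
position: [0.4402, -0.0128, 0.0863]
orientation: [3.141, 0.026, -0.0]
ft_force: [-0.0, 0.3, -6.6]
gripper_width: 0.0253
grasp_force: 79.9
```

```bash
python3 step.py "-1 0 -0.0115 0 0; -1 0 -0.0205 0 0; -1 0 -0.0235 0 0; -1 0 -0.022 0 0; -1 0 -0.0175 0 0; -1 0 -0.013 0 0" .5278,-.1978 6 3.4 4
```

```text
t 21.450 meas 0.0408 inn -0.0217 fwd 0.1248 n 425
t 21.500 meas 0.0451 inn 0.0012 fwd 0.1244 n 425
T 21.55 x [ 0.0497  0.1037 -0.0158] sd [0.0011 0.0159 0.0095] cmd [ 0.4401 -0.0122  0.0865  0.017 ] pos err [ 0.0001 -0.0009 -0.0002] grip 0.0250631275404094
pivot [ 0.5635 -0.0101] forward to go -0.03892330495335478 lat D -0.1870580038800736
tool y mm [ -0.8   1.7   8.2  17.7  28.3  36.8  36.8  46.6  60.4  75.4  90.8 105.3 115.8 115.8 126.1 139.9 154.2 167.8 179.9 188.4 188.4 194.9 202.2 206.7
 205.7 198.  187.  187. ]
th [ 0.068  0.076  0.069  0.052  0.032  0.024  0.06   0.054  0.032  0.005 -0.022 -0.045 -0.052 -0.009 -0.012 -0.035 -0.061 -0.086 -0.108 -0.118 -0.091
 -0.098 -0.115 -0.124 -0.112 -0.072 -0.018 -0.016 -0.016  0.   ]
```

Call:
{"name": "jog_arm", "arguments": {"plan": "-1 -0.003 -0.002 0 0.5; -1 -0.006 -0.0005 0 1; -1 -0.01 0.005 0 1.5; -1 -0.014 0.013 0 2; -1 -0.018 0.0225 0 2.5; -1 -0.02 0.0305 0 3"}}

```text
time_s: 22.3
position: [0.4204, -0.0439, 0.0863]
orientation: [3.141, -0.057, -0.0]
ft_force: [0.4, 0.2, -6.8]
gripper_width: 0.0252
grasp_force: 79.9
```

```bash
python3 step.py "-1 -0.003 -0.002 0 0.5; -1 -0.006 -0.0005 0 1; -1 -0.01 0.005 0 1.5; -1 -0.014 0.013 0 2; -1 -0.018 0.0225 0 2.5; -1 -0.02 0.0305 0 3" .5278,-.1978 6 3.4 3
```

```text
t 22.300 meas 0.0173 inn -0.0068 fwd 0.1237 n 410
t 22.350 meas 0.0272 inn -0.0020 fwd 0.1243 n 404
T 22.4 x [ 0.0413  0.2717 -0.0139] sd [0.0011 0.0156 0.0095] cmd [ 0.4206 -0.043   0.0865 -0.0354] pos err [-0.0001 -0.0012 -0.0002] grip 0.024837827866808215
pivot [ 0.544  -0.0474] forward to go -0.010873010838847605 lat D -0.15087032524086977
tool y mm [  4.1  12.9  25.5  40.3  55.5  67.   67.   78.6  94.4 110.8 126.6 140.9 151.  151.  158.9 168.  173.7 172.8 163.9 150.9 150.9]
th [ 0.058  0.055  0.037  0.01  -0.018 -0.028  0.016  0.008 -0.02  -0.052 -0.084 -0.112 -0.125 -0.095 -0.105 -0.127 -0.14  -0.127 -0.08  -0.017 -0.014
 -0.014  0.   ]
```

Call:
{"name": "jog_arm", "arguments": {"plan": "-1 -0.002 0.003 0 0.5; -1 -0.004 0.011 0 1; -1 -0.006 0.0225 0 1.5; -1 -0.008 0.036 0 2; -1 -0.010 0.050 0 2.5; -1 -0.011 0.061 0 2.8"}}

```text
time_s: 23.15
position: [0.4073, -0.1048, 0.0863]
orientation: [3.139, -0.134, -0.0]
ft_force: [0.7, 0.9, -6.2]
gripper_width: 0.0249
grasp_force: 79.9
```

```bash
python3 step.py "-1 -0.002 0.003 0 0.5; -1 -0.004 0.011 0 1; -1 -0.006 0.0225 0 1.5; -1 -0.008 0.036 0 2; -1 -0.010 0.050 0 2.5; -1 -0.011 0.061 0 2.8" .5278,-.1978 6 3.4 3
```

```text
t 23.150 meas -0.0240 inn 0.0051 fwd 0.1240 n 394
t 23.200 meas -0.0077 inn -0.0005 fwd 0.1242 n 392
T 23.25 x [ 0.0114  0.3809 -0.0136] sd [0.0011 0.0158 0.0095] cmd [ 0.4074 -0.1036  0.0865 -0.0842] pos err [-0.0001 -0.0015 -0.0002] grip 0.025093760776054047
pivot [ 0.5305 -0.114 ] forward to go 0.004369540214675401 lat D -0.08372388245440444
tool y mm [17.5 36.2 51.  61.7 69.4 74.  74.  76.9 80.4 83.6 85.9 87.5 88.4 88.4 88.3 88.  87.3 86.3 84.9 83.7 83.7]
th [-0.023 -0.067 -0.095 -0.108 -0.11  -0.103 -0.078 -0.069 -0.067 -0.065 -0.063 -0.06  -0.055 -0.048 -0.043 -0.038 -0.033 -0.027 -0.02  -0.014 -0.014
 -0.014 -0.   ]
```

Call:
{"name": "jog_arm", "arguments": {"plan": "-1 0 0.0175 0 0; -1 0 0.036 0 0; -1 0 0.051 0 0; -1 0 0.0615 0 0; -1 0 0.0695 0 0; -1 0 0.074 0 0"}}

```text
time_s: 24.0
position: [0.4014, -0.1774, 0.0862]
orientation: [-3.139, 0.132, 0.0]
ft_force: [-0.7, 0.1, -7.3]
gripper_width: 0.0251
grasp_force: 79.9
```

```bash
python3 step.py "-1 0 0.0175 0 0; -1 0 0.036 0 0; -1 0 0.051 0 0; -1 0 0.0615 0 0; -1 0 0.0695 0 0; -1 0 0.074 0 0" .5278,-.1978 6 3.4 3
```

```text
t 24.000 meas -0.0867 inn 0.0159 fwd 0.1246 n 389
t 24.050 meas -0.0749 inn -0.0004 fwd 0.1246 n 380
T 24.1 x [-0.0623  0.2453 -0.014 ] sd [0.0011 0.0157 0.0095] cmd [ 0.4012 -0.1774  0.0865 -0.0842] pos err [ 0.0002 -0.0001 -0.0002] grip 0.024959482972638516
pivot [ 0.5243 -0.1877] forward to go 0.00436954021467539 lat D -0.00972388245440447
tool y mm [ 8.6 17.2 23.1 26.2 27.5 27.7 27.7 26.4 24.5 21.9 18.9 15.8 13.3 13.3 10.9  7.8  5.6  5.   6.7  9.7  9.7]
th [-0.073 -0.089 -0.097 -0.095 -0.088 -0.079 -0.073 -0.064 -0.054 -0.043 -0.031 -0.02  -0.012 -0.016 -0.009  0.001  0.009  0.01   0.002 -0.013 -0.014
 -0.014 -0.   ]
```

Call:
{"name": "jog_arm", "arguments": {"plan": "-1 0 0.0085 0 0; -1 0 0.017 0 0; -1 0 0.023 0 0; -1 0 0.026 0 0; -1 0 0.0275 0 0; -1 0 0.0275 0 0"}}

```text
time_s: 24.85
position: [0.3991, -0.2045, 0.0863]
orientation: [-3.139, 0.132, -0.0]
ft_force: [0.7, -0.1, -7.5]
gripper_width: 0.0252
grasp_force: 79.9
```

```bash
python3 step.py "-1 0 0.0085 0 0; -1 0 0.017 0 0; -1 0 0.023 0 0; -1 0 0.026 0 0; -1 0 0.0275 0 0; -1 0 0.0275 0 0" .5278,-.1978 6 3.4 3
```

```text
t 24.850 meas -0.0514 inn 0.0264 fwd 0.1243 n 370
t 24.900 meas -0.0445 inn 0.0004 fwd 0.1242 n 377
T 24.95 x [-0.0381  0.1271 -0.0156] sd [0.0011 0.0157 0.0095] cmd [ 0.3989 -0.2048  0.0865 -0.0842] pos err [ 0.0003  0.0004 -0.0002] grip 0.025191653631739228
pivot [ 0.522  -0.2151] forward to go 0.004369540214675379 lat D 0.01777611754559553
tool y mm [  8.3  15.3  18.5  18.4  16.4  14.1  14.1  10.7   5.8   0.4  -5.3 -10.8 -14.9 -14.9 -18.5 -22.8 -25.8 -26.1 -22.9 -17.8 -17.8]
th [-0.062 -0.084 -0.092 -0.086 -0.075 -0.066 -0.07  -0.061 -0.047 -0.031 -0.015 -0.     0.008 -0.001  0.007  0.02   0.029  0.027  0.011 -0.014 -0.015
 -0.015 -0.   ]
```

Call:
{"name": "jog_arm", "arguments": {"plan": "-1 0 0.0085 0 0; -1 0 0.0155 0 0; -1 0 0.019 0 0; -1 0 0.019 0 0; -1 0 0.017 0 0; -1 0 0.0145 0 0"}}

```text
time_s: 25.7
position: [0.3979, -0.2186, 0.0863]
orientation: [-3.139, 0.131, 0.0]
ft_force: [-0.2, -0.2, -7.1]
gripper_width: 0.0251
grasp_force: 79.9
```

```bash
python3 step.py "-1 0 0.0085 0 0; -1 0 0.0155 0 0; -1 0 0.019 0 0; -1 0 0.019 0 0; -1 0 0.017 0 0; -1 0 0.0145 0 0" .5278,-.1978 6 3.4 3
```

```text
t 25.700 meas -0.0626 inn 0.0065 fwd 0.1244 n 368
t 25.750 meas -0.0625 inn 0.0004 fwd 0.1243 n 365
T 25.8 x [-0.0638 -0.0256 -0.0163] sd [0.0011 0.0157 0.0095] cmd [ 0.3977 -0.2192  0.0865 -0.0842] pos err [ 0.0004  0.0008 -0.0002] grip 0.02525880618091739
pivot [ 0.5207 -0.2296] forward to go 0.004369540214675376 lat D 0.03227611754559553
tool y mm [ -3.8  -8.  -11.6 -14.6 -17.2 -19.  -19.  -20.8 -23.3 -25.9 -28.5 -30.7 -32.3 -32.3 -33.6 -35.  -35.9 -35.8 -34.3 -32.3 -32.3]
th [-0.05  -0.036 -0.026 -0.018 -0.014 -0.012 -0.02  -0.019 -0.015 -0.01  -0.005 -0.     0.002 -0.003 -0.002  0.002  0.004  0.002 -0.006 -0.016 -0.016
 -0.016 -0.   ]
```

Call:
{"name": "jog_arm", "arguments": {"plan": "-1 0 -0.004 0 0; -1 0 -0.008 0 0; -1 0 -0.0115 0 0; -1 0 -0.0145 0 0; -1 0 -0.017 0 0; -1 0 -0.019 0 0"}}

```text
time_s: 26.55
position: [0.3995, -0.2, 0.0863]
orientation: [-3.139, 0.132, 0.0]
ft_force: [0.7, 0.9, -7.0]
gripper_width: 0.025
grasp_force: 79.9
```

```bash
python3 step.py "-1 0 -0.004 0 0; -1 0 -0.008 0 0; -1 0 -0.0115 0 0; -1 0 -0.0145 0 0; -1 0 -0.017 0 0; -1 0 -0.019 0 0" .5278,-.1978 6 3.4 3
```

```text
t 26.550 meas -0.0147 inn -0.0024 fwd 0.1242 n 362
t 26.600 meas -0.0196 inn -0.0018 fwd 0.1244 n 370
T 26.65 x [-0.023  -0.0811 -0.0145] sd [0.0011 0.0157 0.0095] cmd [ 0.3993 -0.2003  0.0865 -0.0842] pos err [ 0.0003  0.0004 -0.0002] grip 0.02491358630013287
pivot [ 0.5223 -0.2107] forward to go 0.00436954021467537 lat D 0.013276117545595522
tool y mm [ -4.9  -9.7 -13.  -15.  -16.  -16.5 -16.5 -16.4 -16.3 -16.  -15.5 -15.  -14.5 -14.5 -14.  -13.2 -12.7 -12.4 -12.7 -13.3 -13.3]
th [-0.01   0.003  0.011  0.013  0.011  0.009  0.005  0.002 -0.001 -0.003 -0.006 -0.009 -0.011 -0.011 -0.013 -0.016 -0.018 -0.019 -0.017 -0.015 -0.015
 -0.015  0.   ]
```

Call:
{"name": "jog_arm", "arguments": {"plan": "-1 0.005 -0.005 0 0; -1 0.018 -0.0095 0 0; -1 0.036 -0.013 0 0; -1 0.056 -0.015 0 0; -1 0.076 -0.016 0 0; -1 0.089 -0.016 0 0"}}

```text
time_s: 27.4
position: [0.4912, -0.191, 0.0862]
orientation: [-3.138, 0.13, -0.001]
ft_force: [0.1, 0.1, -6.7]
gripper_width: 0.0251
grasp_force: 79.9
```

```bash
python3 step.py "-1 0.005 -0.005 0 0; -1 0.018 -0.0095 0 0; -1 0.036 -0.013 0 0; -1 0.056 -0.015 0 0; -1 0.076 -0.016 0 0; -1 0.089 -0.016 0 0" .6145,-.2051 6 3.4 3
```

```text
t 27.400 meas 0.0114 inn 0.0050 fwd 0.1263 n 394
t 27.450 meas 0.0125 inn 0.0021 fwd 0.1265 n 396
T 27.5 x [ 0.0117 -0.0006 -0.0167] sd [0.0011 0.0157 0.0095] cmd [ 0.4893 -0.1918  0.0865 -0.0842] pos err [ 0.0019  0.0006 -0.0003] grip 0.02491868371736305
pivot [ 0.6124 -0.2022] forward to go 0.002376319281397137 lat D -0.002703971787183872
tool y mm [3.7 6.8 8.4 8.8 8.5 8.  8.  7.4 6.6 5.6 4.7 3.8 3.1 3.1 2.5 1.9 1.4 1.3 1.9 2.7 2.7]
th [-0.005 -0.019 -0.027 -0.028 -0.026 -0.025 -0.025 -0.024 -0.021 -0.019 -0.016 -0.014 -0.012 -0.014 -0.013 -0.011 -0.009 -0.01  -0.012 -0.016 -0.017
 -0.017 -0.   ]
```

Call:
{"name": "jog_arm", "arguments": {"plan": "-1 0.001 0.0035 0.003 0; -1 0.002 0.006 0.008 0; -1 0.002 0.0075 0.014 0; -1 0.002 0.0075 0.02 0; -1 0.002 0.007 0.026 0; -1 0.002 0.0065 0.030 0"}}

```text
time_s: 28.25
position: [0.4908, -0.198, 0.0558]
orientation: [-3.139, 0.132, 0.001]
ft_force: [-0.5, -0.1, -5.8]
gripper_width: 0.0248
grasp_force: 79.9
```

```bash
python3 step.py "-1 0.001 0.0035 0.003 0; -1 0.002 0.006 0.008 0; -1 0.002 0.0075 0.014 0; -1 0.002 0.0075 0.02 0; -1 0.002 0.007 0.026 0; -1 0.002 0.0065 0.030 0" .6145,-.2051 6 3.4 3
python3 - <<'E'
from ctl import *
s=eyes.capture("scene"); d=eyes.capture("side")
f=lambda im,x,y: cv2.resize(im[y-60:y+60,x-80:x+80,::-1],None,fx=2.5,fy=2.5,interpolation=cv2.INTER_CUBIC)
cv2.imwrite("pics/park1.png",np.hstack([f(s["image"],255,205),f(d["image"],315,185)]))
E
```

```text
t 28.250 meas -0.0135 inn 0.0004 fwd 0.1247 n 389
t 28.300 meas -0.0150 inn -0.0020 fwd 0.1252 n 386
T 28.35 x [-0.0145 -0.0035 -0.0148] sd [0.0011 0.0157 0.0095] cmd [ 0.4907 -0.1985  0.0565 -0.0842] pos err [-0.0001  0.0005 -0.0008] grip 0.02490893456600687
pivot [ 0.6138 -0.2089] forward to go 0.00037631928139708707 lat D 0.0037960282128161123
tool y mm [ 0.4  0.6  0.5  0.1 -0.3 -0.6 -0.6 -1.  -1.6 -2.2 -2.8 -3.3 -3.7 -3.7 -4.  -4.4 -4.6 -4.6 -4.3 -3.8 -3.8]
th [-0.017 -0.018 -0.019 -0.018 -0.017 -0.016 -0.017 -0.017 -0.016 -0.014 -0.013 -0.012 -0.011 -0.012 -0.012 -0.011 -0.01  -0.011 -0.012 -0.015 -0.015
 -0.015 -0.   ]
```

View pics/park1.png

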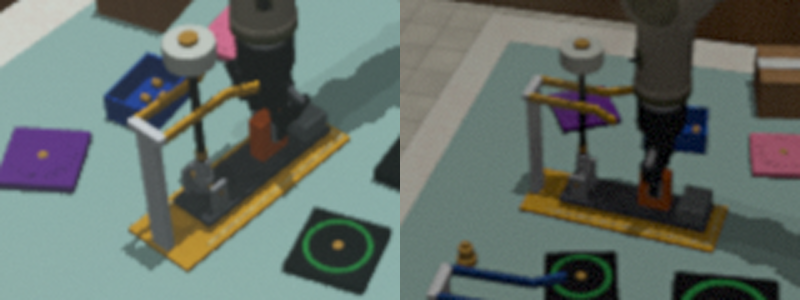

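```bash
python3 - <<'E'
from ctl import *; import ctl
M=meas(load()["cmd"],("scene","side","scene")); print(M)
ctl.LAG=.01;ctl.K_=4.9; S=load(); om=(M[2][2]-M[0][2])/.1; th=M[2][2]+.05*om; x=[th,om,-.015]; S["x"]=x; S["t"]=r.observe()["time_s"]; S["vf"]=0.; save(S); print(x)
p=plan(x,0,3.4,-.007,6,2,.1); print(np.round(-p*1000,1)); print(np.round(simresp(x,0,3.4,p),3))
E
```

```text
[(28.45, 'scene', np.float64(-0.005046093753610131), np.float64(0.1240926413868253), 389), (28.5, 'side', np.float64(-0.009244453929870876), np.float64(0.12120334663363122), 238), (28.55, 'scene', np.float64(-0.0019448050954819513), np.float64(0.12403039577113188), 390)]
[np.float64(-0.00039416076641786164), np.float64(0.031012886581281793), -0.015]
[3.7 7.  8.8 9.4 9.2 8.9 8.9 8.4 7.7 7.1 6.7 6.7 7.  7. ]
[-0.014 -0.025 -0.031 -0.031 -0.028 -0.025 -0.024 -0.022 -0.018 -0.015 -0.014 -0.014 -0.015 -0.015 -0.015 -0.   ]
```

Call:
{"name": "jog_arm", "arguments": {"plan": "-1 0 0.003 0.002 0; -1 0 0.0055 0.004 0; -1 0 0.007 0.006 0; -1 0 0.0075 0.006 0; -1 0 0.0075 0.006 0; -1 0 0.0075 0.006 0"}}

```text
time_s: 29.35
position: [0.4904, -0.2057, 0.0504]
orientation: [-3.139, 0.132, -0.0]
ft_force: [0.3, -0.2, -5.8]
gripper_width: 0.0252
grasp_force: 79.9
```

```bash
python3 step.py "-1 0 0.003 0.002 0; -1 0 0.0055 0.004 0; -1 0 0.007 0.006 0; -1 0 0.0075 0.006 0; -1 0 0.0075 0.006 0; -1 0 0.0075 0.006 0" .6145,-.2051 6 3.4 2; python3 -c "
from ctl import *
print(meas(load()['cmd'],('scene','side','scene','scene')))"
```

```text
t 29.350 meas -0.0189 inn -0.0063 fwd 0.1242 n 389
t 29.400 meas -0.0179 inn 0.0004 fwd 0.1243 n 389
T 29.45 x [-0.0173  0.0146 -0.015 ] sd [0.0011 0.0157 0.0095] cmd [ 0.4901 -0.2059  0.0505 -0.0842] pos err [ 0.0003  0.0003 -0.0001] grip 0.025213562172017718
pivot [ 0.6132 -0.2163] forward to go 0.00037631928139710436 lat D 0.011296028212816113
tool y mm [  6.    9.6   9.1   5.3  -0.   -4.5  -4.5  -9.  -14.4 -18.5 -19.6 -16.7 -11.3 -11.3]
th [-0.044 -0.062 -0.062 -0.049 -0.03  -0.015 -0.022 -0.008  0.011  0.026  0.028  0.012 -0.014 -0.015 -0.015 -0.   ]
[(29.45, 'scene', np.float64(-0.016718045752002322), np.float64(0.12420807110004492), 388), (29.5, 'side', np.float64(-0.02064844312311874), np.float64(0.12128094789292922), 239), (29.55, 'scene', np.float64(-0.014913764750613328), np.float64(0.1241940664113725), 387), (29.6, 'scene', np.float64(-0.01480746505638351), np.float64(0.12407316412274146), 388)]
```

Call:
{"name": "jog_arm", "arguments": {"plan": "-1 0 -0.0015 0 0; -1 0 -0.0015 0 0; -1 0 -0.0015 0 0; -1 0 -0.0015 0 0; -1 0 -0.0015 0 0; -1 0 -0.0015 0 0"}}

```text
time_s: 30.4
position: [0.4904, -0.2043, 0.0503]
orientation: [-3.139, 0.132, 0.0]
ft_force: [0.0, 0.6, -6.9]
gripper_width: 0.025
grasp_force: 79.9
```

```bash
python3 -c "
from ctl import *
S=load(); S['cmd'][1]+=.0015; save(S)
print([(m[0],round(m[2],4)) for m in meas(S['cmd'],('scene','side','scene','scene'))])"
```

```text
[(30.4, np.float64(0.0108)), (30.45, np.float64(0.0109)), (30.5, np.float64(0.0143)), (30.55, np.float64(0.0163))]
```

Call:
{"name": "jog_arm", "arguments": {"plan": "-1 0 0 0 0; -1 0 0 0 0; -1 0 0 0 0; -1 0 0 0 0"}}

```text
time_s: 31.1
position: [0.4905, -0.2043, 0.0503]
orientation: [-3.139, 0.132, -0.0]
ft_force: [0.6, -0.2, -7.7]
gripper_width: 0.0253
grasp_force: 79.9
```

```bash
python3 -c "
from ctl import *
S=load()
print([(m[0],round(m[2],4)) for m in meas(S['cmd'],('scene','side','scene','scene'))])"
```

```text
[(31.1, np.float64(0.0321)), (31.15, np.float64(0.0253)), (31.2, np.float64(0.0324)), (31.25, np.float64(0.0321))]
```

Call:
{"name": "jog_arm", "arguments": {"plan": "-1 0 -0.0005 0 0; -1 0 -0.0015 0 0; -1 0 -0.003 0 0; -1 0 -0.0045 0 0; -1 0 -0.006 0 0; -1 0 -0.0075 0 0; -1 0 -0.0085 0 0; -1 0 -0.009 0 0; -1 0.0005 -0.009 0.001 0; -1 0.0005 -0.009 0.002 0; -1 0.0005 -0.009 0.003 0; -1 0.0005 -0.009 0.004 0; -1 0.0005 -0.009 0.005 0; -1 0.0005 -0.009 0.0055 0; -1 0.0005 -0.009 0.006 0; -1 0.0005 -0.009 0.006 0; -1 0.0005 -0.009 0.006 0"}}

```text
time_s: 33.42
position: [0.4918, -0.1954, 0.0446]
orientation: [3.139, -0.132, 0.0]
ft_force: [-2.7, 0.7, -2.0]
gripper_width: 0.0249
grasp_force: 80.6
```

```bash
python3 -c "
from ctl import *
S=load()
S['cmd'][1]+=.009;S['cmd'][2]=.0445;save(S)
print([(m[0],round(m[2],4)) for m in meas(S['cmd'],('scene','side','scene'))]); o=r.observe(); print(o['position'],o['ft_force'],o['wrist_torque'])"
```

```text
[(33.425, np.float64(0.0864)), (33.475, np.float64(0.0821)), (33.525, np.float64(0.0863))]
[ 0.4918 -0.1953  0.0446] [-3.112   0.2566  0.5134] [ 0.2003  0.626  -0.0305]
```

Call:
{"name": "jog_arm", "arguments": {"plan": "-1 0 0 0.001 0; -1 0 0 0.001 0; -1 0 0 0.001 0; -0.2 0 0 0.001 0; 0.1 0 0 0.001 0; 0.4 0 0 0.001 0; 0.7 0 0 0.001 0; 0.7 0 0 0.001 0; 0.7 0 0 0.001 0; 0.7 0 0 -0.01 0; 0.7 0 0 -0.03 0; 0.7 -0.01 0 -0.06 0; 0.7 -0.02 0 -0.1 0; 0.7 -0.03 0 -0.15 0; 0.7 -0.04 0 -0.2 0; 0.7 -0.04 0 -0.25 0; 0.7 -0.04 0 -0.25 0"}}

```text
time_s: 35.7
position: [0.4536, -0.1923, 0.2997]
orientation: [3.135, -0.131, 0.013]
ft_force: [0.3, -0.6, -0.5]
gripper_width: 0.0728
grasp_force: 0.0
```

```bash
python3 - <<'E'
from ctl import *
s=eyes.capture("scene"); d=eyes.capture("side")
f=lambda im,x,y: cv2.resize(im[y-60:y+60,x-80:x+80,::-1],None,fx=2.5,fy=2.5,interpolation=cv2.INTER_CUBIC)
cv2.imwrite("pics/park2.png",np.hstack([f(s["image"],255,205),f(d["image"],315,185)]))
print([(m[0],round(m[2],4)) for m in meas([.4918,-.1953,.0445,-.0842],('scene','side'))])
for n,c in (("sc",s),("si",d)):
    P=cloud(c,cv2.inRange(cv2.cvtColor(c["image"],cv2.COLOR_RGB2HSV),(2,150,60),(13,255,255))>0); P=P[(P[:,2]>.03)&(P[:,2]<.1)&(abs(P[:,1]+.195)<.06)&(abs(P[:,0]-.49)<.06)]
    print(n,cv2.minAreaRect((P[:,:2]*1000).astype(np.float32)),P[:,2].max())
E
```

```text
[(35.8, np.float64(0.0872)), (35.85, np.float64(0.0836))]
sc ((496.8125915527344, -191.2616729736328), (27.118717193603516, 52.82651138305664), 84.85221862792969) 0.0941363231294902
si ((492.19293212890625, -188.65762329101562), (26.517200469970703, 47.26836013793945), 81.59221649169922) 0.08604244125715835
```

View pics/park2.png

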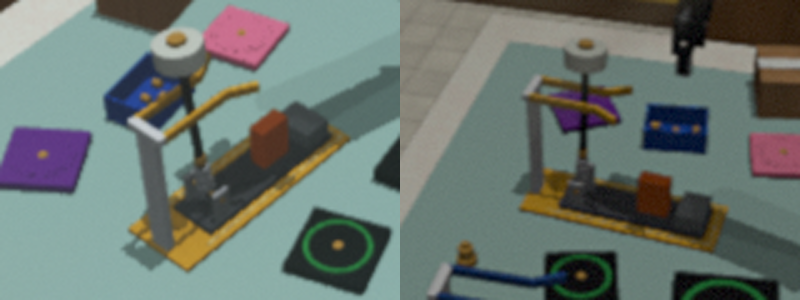

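```bash
python3 -c "
from rig import r
print(r.finish_job())"
```

```text
the job is handed in; nothing more can be done
None
```

The antenna was taken from the blue fork stand, held nearly upright over the reader for about 5 s, and parked in the yellow stand with its mast resting on the −y prong. I then released it and handed the job in at about 36 s.

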